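# Pots back on their own saucers

## Robot

A 6-joint arm with a two-finger parallel gripper is mounted at the origin on the work surface. World frame = base frame: x ahead of the robot, y to its left, z up, the work surface at z = 0. Lengths are in m, angles in rad, forces in N, time in s.
With the tool pointing down it reaches from about 0.25 to 0.8 m from the base axis. Payload 8.5 kg.
Tool frame: the origin (TCP) lies between the finger pads; the fingertips stand 11 mm ahead of it and the grasp point (between the pads) lies 8 mm behind it (manip.tip_reach is the distance from the TCP to the fingertips, in m); z points along the fingers, y is the line along which they close (so a half turn about z gives the same grasp; the last joint's range is limited). The gripper opens to 85 mm and grips with 20 to 120 N. Pads are 22 mm wide; open, the fingers measure 114 mm over their backs; the gripper's body (76 mm by 85 mm) begins 54 mm behind the grasp point. The pads swing forward as they close: fully open they stand 13 mm farther back than shut.
Start: joints at [1.209, 0.238, -0.013, 1.319, 0, 1.571], TCP at [0.186, 0.491, 0.204] pointing down, gripper open.
Joint ranges: [-2.66, 2.66], [-1.03, 1.9], [-1.14, 1.46], [-1.82, 2.27], [-1.45, 1.34], [-3.14, 3.14]. Speed limits (rad/s): [2.22, 2.22, 2.79, 3.14, 3.14, 3.14].

## Interface

Orientations are given as a unit quaternion [x, y, z, w].
In Python, from rig import monitor, capture, finish_job, manip gives the robot as it stands.
- The arm moves only by the tool carry_out, never from a script. Its argument "commands" is a list that holds one entry, the list of rows, each a list of 6 numbers: the shift along the tool's x, y, z each as a share of 500 mm, from -1 to 1, then the turn, a rotation vector about the tool's x, y, z each as a share of 360 degrees, from -1 to 1. A call has exactly 5 rows; each row is the pose to reach, as a shift and turn from the pose commanded when the call began, along the tool's axes at that moment, turning the shorter way round; what a row does not reach only later rows make up. A row lasts 1/12 s, in which the tool goes at most 41.7 mm and 7.16 degrees, less where a joint would pass 70% of its speed; a pose out of reach is approached as far as the arm can. A call with a number of a shift or a turn outside -1 to 1 is refused whole. A call with a gripper value outside its range is refused whole. "fingers" is the gripper's target within -1 to 1 (fully open at 1, half-way at 0, shut at -1), set as the call begins (left out, the last holds). The fingers move at their own pace and stop on an object; "newtons" is the grip in N (left out, the last holds). Time passes only in rows, so rows that repeat a pose let the fingers close, or fill a call up. It gives the time, the measured TCP pose, the force, the opening and the grip force at its end, in the units of the state.
- monitor.get_state(): the state, without advancing time (a new reading comes with each control period).
- capture(name): name is "scene" or "top" or "wrist"; returns a dict with "frame" (400x640x3 uint8, red, green, blue), "range_z" (400x640 float32, m along the optical axis (not along the pixel's ray), 0 where there is no reading), "fovy" (degrees; the focal length in pixels is half the picture's height over the tangent of half this angle, whatever the lens; pixels are square), "cx", "cy" (the principal point, pixels), "world_from_camera" (4x4, takes a point from camera to world coordinates). Camera axes: x right, y down, z forward; pixel columns grow to the right and rows downward; lengths in m; the calibration is good to about 2 mm. A picture is of the moment at which its call begins.
- finish_job(): hands the job in; it is judged then, once.
The state is a dict: "time_s": time; "q": joint angles; "qvel": joint speeds; "joint_torque": joint torques, N m; "tool_pos": TCP position; "orientation": TCP orientation; "contact_force": force on the tool from outside, world axes, zero at the start; "ft_torque": the same for the moment, N m; "gripper_width": finger opening in m; "finger_force": force on a finger pad.
Only numpy, scipy, OpenCV 4.12 (cv2) and the standard library are available. Lean on these libraries where they do the work, as an engineer would, in place of code of your own. Each camera call takes 0.05 s, during which the arm holds its last target. There are 200 camera calls.

## Task

After watering, the four little succulent pots were put back on one another's saucers. Put every pot in the middle of its own saucer, the one of its shape and size (large round, small round, square, long), with the square and the long pot lined up with theirs; the empty cork mat is free for setting a pot down on the way. Set the pots down upright, do not drop or tip any of them, and do not knock over the spray bottle.

Things in the scene. Friction and masses are not known exactly. Their poses are not given: they have to be found in the camera images.
- large_mid (a point): charcoal ceramic planter, straight-sided, on an inset foot 8 mm high; the large round one, 64 mm diameter, 62 mm tall to its rim, foot 52 mm diameter, with a pale green rosette inside the rim up to 18 mm above it; 0.22 to 0.39 kg. Point: on its upright axis, half-way up the planter; z up
- small_mid (a point): charcoal ceramic planter, straight-sided, on an inset foot 8 mm high; the small round one, 48 mm diameter, 50 mm tall, foot 38 mm diameter, with one ball cactus up to 20 mm above the rim; 0.11 to 0.20 kg. Point: on its upright axis, half-way up the planter; z up
- square_mid (a point): charcoal ceramic planter, straight-sided, on an inset foot 8 mm high; the square one, 54 x 54 mm, 56 mm tall, foot 42 x 42 mm, with a spiky dark green plant up to 20 mm above the rim; 0.19 to 0.34 kg. Point: on its upright axis, half-way up the planter; z up, x and y square to its sides
- long_mid (a point): charcoal ceramic planter, straight-sided, on an inset foot 8 mm high; the long one (trough), 80 mm along its x, 42 mm along its y, 46 mm tall, foot 64 x 32 mm, with three tiny ball cacti in a row up to 15 mm above the rim; 0.19 to 0.33 kg. Point: on its upright axis, half-way up the planter; z up
- saucer_large: Grey stoneware saucer of the large round pot, fixed: round, 112 mm diameter outside, 100 mm inside. The underside is on the counter; inner floor 3 mm up, lip 6 mm thick and 8 mm high. Origin: centre of its underside
- saucer_small: Grey stoneware saucer of the small round pot, fixed: round, 86 mm diameter outside, 74 mm inside. The underside is on the counter; inner floor 3 mm up, lip 6 mm thick and 8 mm high. Origin: centre of its underside
- saucer_square: Grey stoneware saucer of the square pot, fixed: 92 x 92 mm outside, 80 x 80 mm inside, sides along its x and y. The underside is on the counter; inner floor 3 mm up, lip 6 mm thick and 8 mm high. Origin: centre of its underside
- saucer_long: Grey stoneware saucer of the long pot, fixed: 116 mm along its x, 80 mm along its y outside, 104 x 68 mm inside. The underside is on the counter; inner floor 3 mm up, lip 6 mm thick and 8 mm high. Origin: centre of its underside
- cork_mat: Round cork mat, 100 mm diameter, 6 mm thick, empty at the start, fixed: the free spot. Origin: centre of its underside. (Saucers, mat, spray bottle and a stack of three white bowls, 90 mm wide and 58 mm tall, stand mixed at least 125 mm apart, centre to centre.)
- mister_mid (a point): Amber glass spray bottle with a black head, 56 mm diameter, 130 mm tall, loose, standing among the pots. Point: on its axis, 65 mm up; z up
Mind the look-alikes: they are no part of the job. Leave any blue look-alike of the part that bears square_mid alone.

How it is judged:
By the outcome, as a careful person would: the job done as asked, in the order asked, and still so for the second after the job is handed in, with the robot touching nothing.
It also fails if it takes over 147 s, if anything falls off the work surface, if the arm or the gripper's body presses on something with over 40 N, if the wrist force passes 120 N, or if a joint passes its speed limit or range.

## Working session

There is one attempt and no reset: what is moved stays moved. The work goes in short steps, Python scripts to look and compute and a tool call to move; the robot and the scene stay as the last step left them, time stands still between calls to the robot, and variables do not carry over. Pictures are saved under pics/ and viewed, at most 14 in all, crops included, and the job is handed in when it is done.

Besides the shell and the picture viewer there is one more tool, called in YAML: its name, and indented under it one key for each argument. carry_out: Moves the arm, as the interface text tells. Shift numbers are shares of 500 mm and turn numbers shares of 360 degrees, none past 1 either way. Its arguments: {"type":"object","properties":{"commands":{"type":"array"},"fingers":{"type":"number"},"newtons":{"type":"number"}},"required":["commands"]}

```bash
mkdir -p pics; ls; python3 - <<'E'
from rig import monitor,capture,manip
import cv2,numpy as np
print(monitor.get_state(), manip.tip_reach)
for n in("top","scene"):
    c=capture(n); cv2.imwrite(f"pics/{n}0.png",c["frame"][:,:,::-1]); np.savez(f"{n}0.npz",**c)
    print(n,c["fovy"],c["cx"],c["cy"],c["world_from_camera"].round(3))
E
```

```text
pics
{'time_s': 0.0, 'q': array([ 1.20900980e+00,  2.38770468e-01, -1.42229245e-02,  1.31920391e+00,
       -6.03349813e-06,  1.57079548e+00]), 'qvel': array([ 0.00110959,  0.00203219, -0.00052723,  0.00023553,  0.00032416,
        0.00020242]), 'joint_torque': array([ 3.94964663e-04, -5.38777077e+01,  3.46439660e+01,  1.83344056e-02,
       -4.76089645e-05,  1.75839556e-06]), 'tool_pos': array([0.18566749, 0.49060203, 0.20309526]), 'orientation': array([ 1.79907868e-01,  9.83683215e-01, -6.89600073e-04, -1.23056211e-04]), 'contact_force': array([0.4597979 , 0.67736809, 0.00997638]), 'ft_torque': array([-0.0110804 ,  0.02878278, -0.00507085]), 'finger_force': 0.0, 'gripper_width': 0.08548509565991093} 0.011
top 47.740792002069625 319.04622930703783 201.0852165628218 [[-0.014 -0.998  0.068  0.402]
 [-0.999  0.012 -0.03   0.   ]
 [ 0.029 -0.068 -0.997  1.049]
 [ 0.     0.     0.     1.   ]]
scene 53.54063851634541 329.0155308026134 199.96101341039633 [[ 0.821  0.391 -0.416  0.869]
 [ 0.57  -0.589  0.573 -0.559]
 [-0.021 -0.708 -0.706  0.743]
 [ 0.     0.     0.     1.   ]]
```

View pics/top0.png

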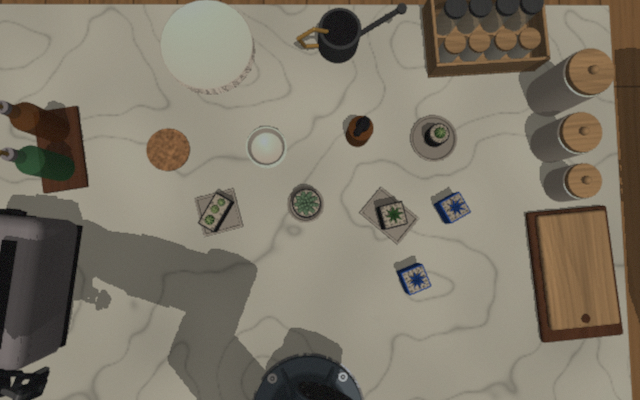

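View pics/scene0.png

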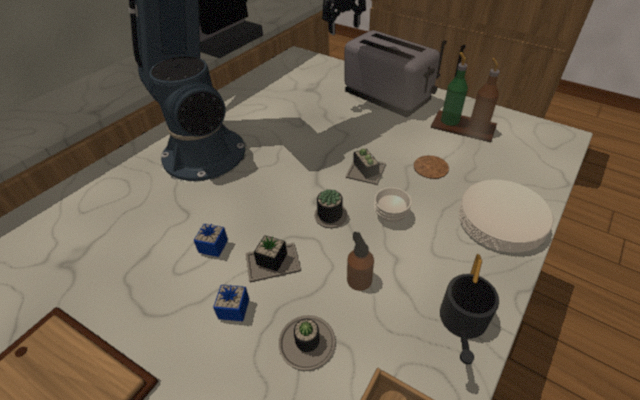

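Top view: the charcoal pots are long (218,211), large round (306,203), square (393,215) and small round (438,133). Look-alikes are the blue squares at (453,207) and (414,278), so the charcoal square is the right one. The mat is at (168,150), the mister at (360,130) and the bowls at (266,146).

```bash
cat > h.py <<'E'
import numpy as np,cv2
def cloud(c):
    d=c["range_z"];h,w=d.shape;f=h/2/np.tan(np.radians(float(c["fovy"]))/2)
    v,u=np.mgrid[:h,:w];p=np.stack([(u-c["cx"])/f*d,(v-c["cy"])/f*d,d],-1)
    T=c["world_from_camera"];P=p@T[:3,:3].T+T[:3,3];P[d==0]=np.nan
    return P
def proj(c,X):
    h=c["range_z"].shape[0];f=h/2/np.tan(np.radians(float(c["fovy"]))/2)
    T=np.linalg.inv(c["world_from_camera"]);p=np.asarray(X)@T[:3,:3].T+T[:3,3]
    return np.stack([p[...,0]/p[...,2]*f+c["cx"],p[...,1]/p[...,2]*f+c["cy"]],-1)
def box(xy):
    r=cv2.minAreaRect((xy*1000).astype(np.float32)); return np.round(r[0],1),np.round(r[1],1),round(r[2],1)
E
python3 - <<'E'
from h import *
c=dict(np.load("top0.npz"));P=cloud(c);Z=P[...,2]
fr=c["frame"][110:240,150:480]
cv2.imwrite("pics/crop0.png",cv2.resize(fr,None,fx=2.4,fy=2.4,interpolation=cv2.INTER_CUBIC)[:,:,::-1])
bare=P[300:330,500:520];print("bare z",np.nanmedian(bare[...,2]),np.nanstd(bare[...,2]))
for n,(u,v,h) in dict(long=(218,211,.046),large=(306,203,.062),square=(393,215,.056),small=(438,133,.05)).items():
    m=np.zeros(Z.shape,bool);m[v-30:v+30,u-40:u+40]=1
    roi=P[m]
    top=m&(Z>h-.008); k,l=cv2.connectedComponents(top.astype(np.uint8)); 
    i=l[v-3:v+4,u-3:u+4].max(); t=P[l==i]
    s=m&(Z>.0045)&(Z<.0115);k,l,st,_=cv2.connectedComponentsWithStats(s.astype(np.uint8));i=1+st[1:,4].argmax();s=P[l==i]
    print(n,"pot",box(t[:,:2]),np.nanmax(t[:,2]),"saucer",box(s[:,:2]),len(s), np.median(s[:,2]))
for n,(u,v) in dict(mat=(168,150),mister=(360,130),bowls=(266,146)).items(): print(n,P[v,u])
E
```

```text
bare z -0.0007684400637494315 0.001909907027414522
long pot (array([448.4, 199.9]), array([42.7, 79.9]), 59.6) 0.06532674321660326 saucer (array([449.7, 199.2]), array([91.7, 92.2]), 13.9) 254 0.00715344187626088
large pot (array([465.2,  -1.2]), array([61.2, 61.5]), 89.2) 0.08279540106535233 saucer (array([ 4.666e+02, -1.000e-01]), array([81. , 83.5]), 89.2) 257 0.007004560179892927
square pot (array([ 436.5, -193.2]), array([54. , 54.2]), 13.3) 0.07694692154155258 saucer (array([ 437.4, -194.2]), array([116.2,  80.3]), 49.5) 372 0.007162822218934273
small pot (array([ 619.2, -302.4]), array([46.6, 46.2]), 23.7) 0.0741104026008329 saucer (array([ 617.5, -304.1]), array([110.6, 107.7]), 87.5) 356 0.006873588977548084
mat [0.59518681 0.31560309 0.00689372]
mister [ 0.61036022 -0.11430435  0.13162304]
bowls [0.59800323 0.08798369 0.0309482 ]
```

View pics/crop0.png

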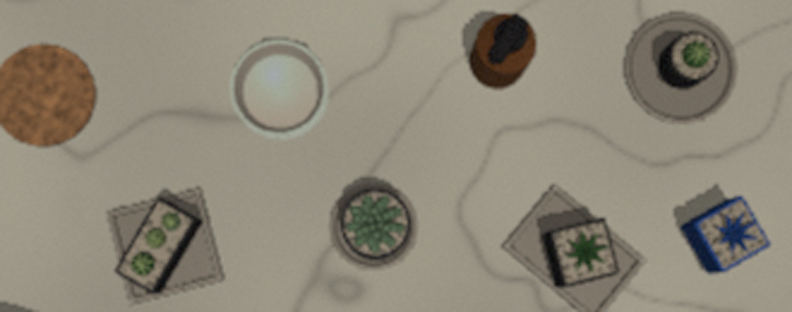

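The crop confirms the assignment. Long sits on the square saucer and square on the long saucer. Large sits on the small saucer and small on the large one. All measured sizes match the given ones. I'll go above the long pot and look from close by.

```bash
cat > plan.py <<'E'
import numpy as np
from rig import monitor
def yaw():
    q=monitor.get_state()["orientation"]; x,y,z,w=q
    return np.degrees(np.arctan2(1-2*(x*x+z*z),2*(x*y-z*w)))  # direction of tool y
def plan(*wps,slow=1.0):
    """wps: (x,y,z mm, psi deg). prints rows, smoothstep along each leg"""
    s=monitor.get_state();p=s["tool_pos"]*1000;psi=yaw();print("from",p.round(1),round(psi,1))
    for w in wps:
        g=np.array(w[:3],float);d=g-p;a=w[3]-psi
        n=max(1,int(np.ceil(1.5*slow*max(np.linalg.norm(d)/41,abs(a)/7.1)/5)))
        p0,psi0=p.copy(),psi
        for k in range(n):
            rows=[];t=np.radians(psi);Y=np.array([np.cos(t),np.sin(t),0]);Z=np.array([0,0,-1.]);X=np.cross(Y,Z)
            for i in range(1,6):
                u=(5*k+i)/(5*n);u=u*u*(3-2*u);q=p0+d*u-p
                rows.append([round(float(v),3)+0 for v in(q@X/500,q@Y/500,q@Z/500)]+[0,0,round(float(-(psi0+a*u-psi)/360),4)+0])
            r=rows[-1];p=p+500*(r[0]*X+r[1]*Y+r[2]*Z);psi=psi-360*r[5]
            print(str(rows).replace(" ",""))
E
python3 -c "
from plan import *
plan((448,200,170,59.6),(448,200,120,59.6))"
```

```text
from [185.7 490.6 203.2] 69.3
[[-0.009,-0.005,0.001,0,0,0.0003],[-0.034,-0.017,0.003,0,0,0.0013],[-0.072,-0.037,0.007,0,0,0.0028],[-0.122,-0.063,0.012,0,0,0.0047],[-0.181,-0.093,0.017,0,0,0.007]]
[[-0.066,-0.03,0.006,0,0,0.0025],[-0.135,-0.062,0.013,0,0,0.0051],[-0.206,-0.095,0.019,0,0,0.0078],[-0.276,-0.127,0.026,0,0,0.0104],[-0.342,-0.157,0.032,0,0,0.0129]]
[[-0.062,-0.023,0.006,0,0,0.0023],[-0.114,-0.042,0.01,0,0,0.0042],[-0.155,-0.057,0.014,0,0,0.0057],[-0.181,-0.066,0.016,0,0,0.0066],[-0.191,-0.07,0.017,0,0,0.007]]
[[0.0,0.0,0.01,0,0,0.0],[0.0,0.0,0.035,0,0,0.0],[0.0,0.0,0.065,0,0,0.0],[0.0,0.0,0.09,0,0,0.0],[0.0,0.0,0.1,0,0,0.0]]
```

carry_out:
  commands:
    - [[-0.009,-0.005,0.001,0,0,0],[-0.034,-0.017,0.003,0,0,0.001],[-0.072,-0.037,0.007,0,0,0.003],[-0.122,-0.063,0.012,0,0,0.005],[-0.181,-0.093,0.017,0,0,0.007]]
  fingers: 1
  newtons: 40

```text
time_s: 0.52
tool_pos: [0.2545, 0.4142, 0.1948]
orientation: [0.201, 0.98, -0.0, -0.0]
contact_force: [1.1, 0.3, -0.4]
gripper_width: 0.0853
finger_force: 0.0
```

carry_out:
  commands:
    - [[-0.066,-0.03,0.006,0,0,0.0025],[-0.135,-0.062,0.013,0,0,0.005],[-0.206,-0.095,0.019,0,0,0.008],[-0.276,-0.127,0.026,0,0,0.0105],[-0.342,-0.157,0.032,0,0,0.013]]

```text
time_s: 0.93
tool_pos: [0.3811, 0.273, 0.179]
orientation: [0.242, 0.97, -0.0, 0.0]
contact_force: [0.3, 0.3, -0.5]
gripper_width: 0.0853
finger_force: 0.0
```

carry_out:
  commands:
    - [[-0.062,-0.023,0.006,0,0,0.002],[-0.114,-0.042,0.01,0,0,0.004],[-0.155,-0.057,0.014,0,0,0.0055],[-0.181,-0.066,0.016,0,0,0.0065],[-0.191,-0.07,0.017,0,0,0.007]]

```text
time_s: 1.35
tool_pos: [0.4491, 0.1976, 0.1704]
orientation: [0.264, 0.964, -0.0, 0.0]
contact_force: [-1.0, 1.5, 0.2]
gripper_width: 0.0855
finger_force: 0.0
```

carry_out:
  commands:
    - [[0,0,0.01,0,0,0],[0,0,0.035,0,0,0],[0,0,0.065,0,0,0],[0,0,0.09,0,0,0],[0,0,0.1,0,0,0]]

```text
time_s: 1.77
tool_pos: [0.4464, 0.2002, 0.119]
orientation: [0.262, 0.965, -0.001, -0.001]
contact_force: [-0.1, -0.8, 0.1]
gripper_width: 0.0856
finger_force: 0.0
```

```bash
cat > wl.py <<'E'
import sys;from h import *;from plan import *;from rig import capture
def look(name,x,y,h,r=70,sau=True):
    """x,y mm, h pot height: refit pot rim and saucer from the wrist view"""
    c=capture("wrist");P=cloud(c)*1000;Z=P[...,2]
    if name: cv2.imwrite(f"pics/{name}.png",c["frame"][:,:,::-1])
    m=np.hypot(P[...,0]-x,P[...,1]-y)<r
    for t,lo,hi in(("pot",h-5,h+7),("saucer",4.5,11.5)):
        s=m&(Z>lo)&(Z<hi);k,l,st,_=cv2.connectedComponentsWithStats(s.astype(np.uint8))
        if k>1: q=P[l==1+st[1:,4].argmax()];print(t,box(q[:,:2]/1000),len(q),np.median(q[:,2]).round(1))
    s=monitor.get_state();print(s["tool_pos"].round(4),yaw().round(2),s["time_s"],c["world_from_camera"][:3,3].round(3))
E
python3 -c "
from wl import *
look('w1',448,200,46)"
```

```text
pot (array([447.8, 200.6]), array([42.1, 79.8]), 59.4) 4199 49.4
saucer (array([449.3, 200. ]), array([92.1, 92.1]), 14.2) 2345 7.6
[0.4464 0.2001 0.1189] 59.61 1.8167 [0.374 0.242 0.289]
```

View pics/w1.png

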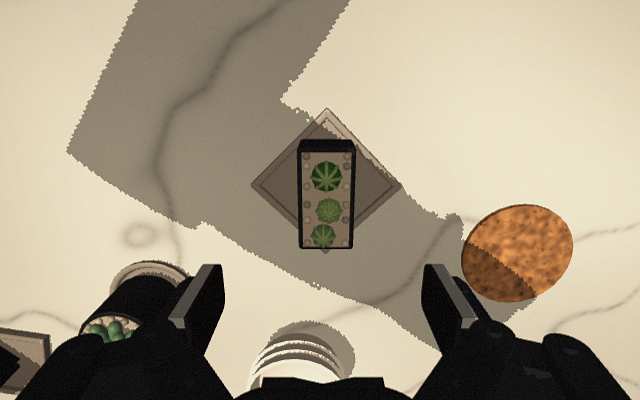

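The wrist view shows the trough at (327,200), between the pads, on the square saucer. The fits agree with the top view to within 1 mm, so I'll descend.

```bash
python3 -c "
from plan import *
plan((448,200.4,23,59.5))"
```

```text
from [446.4 200.1 118.9] 59.6
[[0.0,0.0,0.02,0,0,0.0],[-0.001,0.001,0.067,0,0,0.0001],[-0.002,0.001,0.124,0,0,0.0002],[-0.002,0.002,0.172,0,0,0.0003],[-0.003,0.002,0.192,0,0,0.0003]]
```

carry_out:
  commands:
    - [[0,0,0.02,0,0,0],[-0.001,0.001,0.067,0,0,0],[-0.002,0.001,0.124,0,0,0],[-0.003,0.002,0.172,0,0,0],[-0.003,0.002,0.192,0,0,0]]

```text
time_s: 2.23
tool_pos: [0.4484, 0.2001, 0.0226]
orientation: [0.262, 0.965, -0.001, -0.001]
contact_force: [-0.1, -0.8, -0.0]
gripper_width: 0.0854
finger_force: 0.0
```

carry_out:
  commands:
    - [[0,0,0,0,0,0],[0,0,0,0,0,0],[0,0,0,0,0,0],[0,0,0,0,0,0],[0,0,0,0,0,0]]
  fingers: -1
  newtons: 40

```text
time_s: 2.65
tool_pos: [0.4506, 0.2007, 0.0258]
orientation: [0.263, 0.965, 0.001, 0.001]
contact_force: [0.7, 1.1, 0.8]
gripper_width: 0.0255
finger_force: 0.0
```

carry_out:
  commands:
    - [[0,0,0,0,0,0],[0,0,0,0,0,0],[0,0,0,0,0,0],[0,0,0,0,0,0],[0,0,0,0,0,0]]

```text
time_s: 3.07
tool_pos: [0.4507, 0.2008, 0.0258]
orientation: [0.263, 0.965, 0.001, 0.001]
contact_force: [-0.4, 1.2, 5.4]
gripper_width: 0.0134
finger_force: 39.1
```

carry_out:
  commands:
    - [[0,0,0,0,0,0],[0,0,0,0,0,0],[0,0,0,0,0,0],[0,0,0,0,0,0],[0,0,0,0,0,0]]

```text
time_s: 3.48
tool_pos: [0.4507, 0.2008, 0.0258]
orientation: [0.263, 0.965, 0.001, 0.001]
contact_force: [-0.6, 1.3, 6.2]
gripper_width: 0.0132
finger_force: 39.1
```

```bash
python3 -c "
from wl import *
look('w2',448,200,46)
c=capture('scene');cv2.imwrite('pics/s2.png',cv2.resize(c['frame'][100:260,270:470],None,fx=3,fy=3)[:,:,::-1])"
```

```text
pot (array([431.4, 208.9]), array([42.2, 42.9]), 59.6) 5296 49.7
saucer (array([449.6, 199.8]), array([92.5, 92.4]), 14.1) 4578 7.6
[0.4507 0.2008 0.0258] 59.56 3.5333 [0.377 0.243 0.196]
```

View pics/w2.png

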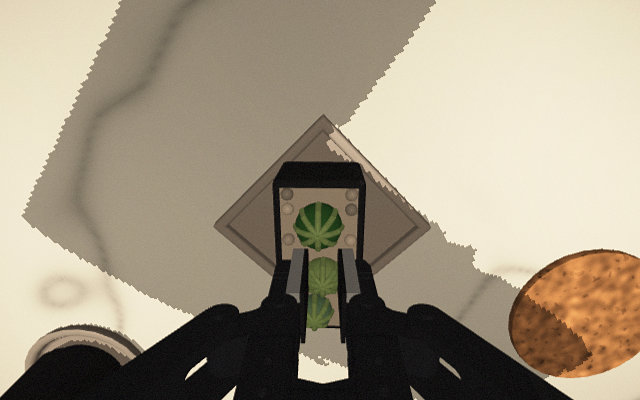

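View pics/s2.png

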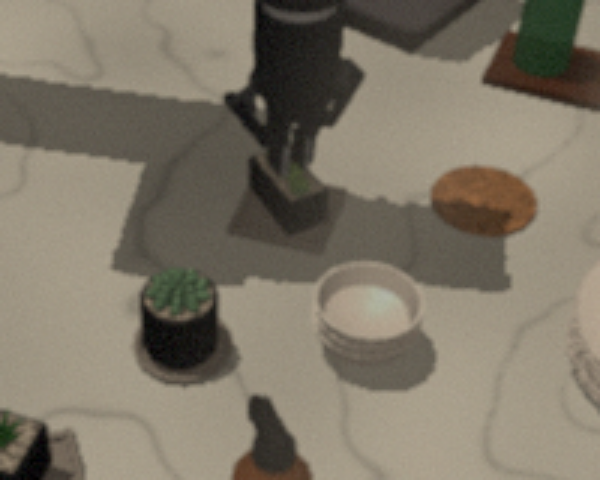

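```bash
python3 -c "
from wl import *
c=capture('wrist');P=cloud(c)*1000
s=monitor.get_state();from scipy.spatial.transform import Rotation as R
t=s['tool_pos']*1000;Q=(P-t)@R.from_quat(s['orientation']).as_matrix()
for u,v in((291,256),(297,256),(295,275),(350,256),(345,270),(303,335),(342,335),(300,300),(320,270),(318,225),(320,165)): print(u,v,P[v,u].round(1),'tool',Q[v,u].round(1))
print(t)
"
```

```text
291 256 [439.  189.1  49.1] tool [  4.1 -15.9 -23.3]
297 256 [434.  196.8  63.9] tool [ 12.3 -11.9 -38.2]
295 275 [434.  197.1  79.2] tool [ 12.4 -11.6 -53.5]
350 256 [446.3 215.9  62.5] tool [ 11.5  10.9 -36.7]
345 270 [444.1 213.8  75.3] tool [ 12.2   7.9 -49.5]
303 335 [451.3 190.9  91.1] tool [ -5.6  -8.2 -65.4]
342 335 [459.2 202.9  90.3] tool [ -6.4   6.3 -64.5]
300 300 [438.4 197.4  90. ] tool [  8.8  -9.  -64.3]
320 270 [447.4 200.2  59.1] tool [  2.6  -2.1 -33.3]
318 225 [426.2 211.8  64.1] tool [ 26.7  -2.8 -38.4]
320 165 [413.4 220.1  22.6] tool [41.9 -2.3  3.1]
[450.69867856 200.80445059  25.77496322]
```

The picture shows the fingers closed on the middle cactus above the rim. The pot hasn't moved, but the pads sit well above where the TCP reading puts them. I'll open, back off and measure the real fingertip offset.

carry_out:
  commands:
    - [[0,0,0,0,0,0],[0,0,0,0,0,0],[0,0,0,0,0,0],[0,0,0,0,0,0],[0,0,0,0,0,0]]
  fingers: 1

```text
time_s: 4.05
tool_pos: [0.4498, 0.2002, 0.0246]
orientation: [0.263, 0.965, -0.0, -0.0]
contact_force: [-0.3, -0.9, -0.7]
gripper_width: 0.0732
finger_force: 0.0
```

carry_out:
  commands:
    - [[0,0,-0.02,0,0,0],[0,0,-0.06,0,0,0],[0,0,-0.1,0,0,0],[0,0,-0.14,0,0,0],[0,0,-0.16,0,0,0]]

```text
time_s: 4.47
tool_pos: [0.4507, 0.2006, 0.1068]
orientation: [0.263, 0.965, 0.001, 0.001]
contact_force: [0.5, 0.4, -0.2]
gripper_width: 0.0852
finger_force: 0.0
```

carry_out:
  commands:
    - [[0,0,0,0,0,0],[0,0,0,0,0,0],[0,0,0,0,0,0],[0,0,0,0,0,0],[0,0,0,0,0,0]]
  fingers: 0

```text
time_s: 4.88
tool_pos: [0.4494, 0.2, 0.1038]
orientation: [0.263, 0.965, -0.001, -0.001]
contact_force: [-0.1, -1.2, -0.5]
gripper_width: 0.0425
finger_force: 0.0
```

```bash
cat > tips.py <<'E'
from wl import *
from scipy.spatial.transform import Rotation as R
c=capture('wrist');P=cloud(c)*1000
s=monitor.get_state();t=s['tool_pos']*1000;M=R.from_quat(s['orientation']).as_matrix();Q=(P-t)@M
m=(abs(Q[...,0])<20)&(abs(Q[...,1])<65)&(P[...,2]>75)
for sgn in(-1,1):
    q=Q[m&(Q[...,1]*sgn>0)]
    if len(q): print(s['gripper_width'],'tip',q[q[:,2]>q[:,2].max()-4].mean(0).round(1),'max z',q[:,2].max().round(1),len(q))
print(t.round(1)); look(None,448,200,46)
T=t+M@np.array([[0,-20,11],[0,20,11],[0,0,0]]).T if 0 else np.array([t+M@np.array(v) for v in([0,-20,11],[0,20,11],[0,0,0])])
print(proj(c,T/1000).round())
cv2.imwrite('pics/w3.png',c['frame'][:,:,::-1])
E
python3 tips.py
```

```text
0.0426252177431698 tip [  2.1 -22.5 -30.4] max z -27.6 17059
0.0426252177431698 tip [  1.9  20.3 -30.7] max z -28.1 16922
[449.4 200.  103.9]
pot (array([447.9, 200.5]), array([42.1, 80. ]), 59.5) 4714 49.4
saucer (array([449.2, 200. ]), array([91.9, 91.9]), 14.1) 2569 7.6
[0.4495 0.2001 0.104 ] 59.55 4.9833 [0.376 0.242 0.274]
[[289. 233.]
 [360. 233.]
 [325. 242.]]
```

The cloud puts the fingertips 28 mm behind the reported TCP at 42 mm opening (pad spacing ±21 mm checks), not 11 mm ahead. That matches the earlier contact at rim height. From here I'll place the tool by the measured tip, which for long means a TCP reading of about -16 mm. I'll open and descend in steps while watching the force.

carry_out:
  commands:
    - [[0.001,0,0,0,0,0],[0.002,0,0,0,0,0],[0.003,0,0,0,0,0],[0.003,0,0,0,0,0],[0.003,0,0,0,0,0]]
  fingers: 1

```text
time_s: 5.4
tool_pos: [0.4486, 0.201, 0.1047]
orientation: [0.263, 0.965, -0.0, 0.0]
contact_force: [0.3, 0.0, -0.8]
gripper_width: 0.0853
finger_force: 0.0
```

```bash
python3 tips.py
```

```text
0.08547202952948703 tip [  1.4 -43.8 -42.3] max z -39.9 14113
0.08547202952948703 tip [  1.9  41.8 -42.4] max z -40.1 14682
[448.6 201.1 104.7]
pot (array([447.6, 200.7]), array([42.1, 79.6]), 59.4) 4654 49.4
saucer (array([449.3, 200. ]), array([92.1, 92.1]), 14.1) 2567 7.6
[0.4486 0.201  0.1047] 59.55 5.5 [0.375 0.243 0.275]
[[289. 233.]
 [359. 233.]
 [324. 242.]]
```

carry_out:
  commands:
    - [[0,0,0.02,0,0,0],[0,0,0.07,0,0,0],[0,0,0.12,0,0,0],[0,0,0.16,0,0,0],[0,0,0.18,0,0,0]]

```text
time_s: 5.92
tool_pos: [0.4473, 0.2004, 0.0125]
orientation: [0.263, 0.965, -0.001, -0.001]
contact_force: [-0.2, -1.2, 0.4]
gripper_width: 0.0852
finger_force: 0.0
```

carry_out:
  commands:
    - [[0,0,0.01,0,0,0],[0,0,0.02,0,0,0],[0,0,0.03,0,0,0],[0,0,0.04,0,0,0],[0,0,0.04,0,0,0]]

```text
time_s: 6.33
tool_pos: [0.4485, 0.201, -0.0057]
orientation: [0.263, 0.965, -0.0, -0.0]
contact_force: [-1.7, 0.1, -0.1]
gripper_width: 0.0854
finger_force: 0.0
```

carry_out:
  commands:
    - [[0,0,0.01,0,0,0],[0,0,0.015,0,0,0],[0,0,0.018,0,0,0],[0,0,0.02,0,0,0],[0,0,0.02,0,0,0]]

```text
time_s: 6.75
tool_pos: [0.4485, 0.201, -0.0154]
orientation: [0.263, 0.965, -0.0, -0.0]
contact_force: [0.5, 1.2, 0.3]
gripper_width: 0.0855
finger_force: 0.0
```

carry_out:
  commands:
    - [[0,0,0,0,0,0],[0,0,0,0,0,0],[0,0,0,0,0,0],[0,0,0,0,0,0],[0,0,0,0,0,0]]
  fingers: -1
  newtons: 40

```text
time_s: 7.17
tool_pos: [0.4488, 0.2011, -0.0151]
orientation: [0.263, 0.965, 0.0, 0.0]
contact_force: [0.1, -0.3, 3.0]
gripper_width: 0.0415
finger_force: 41.1
```

carry_out:
  commands:
    - [[0,0,0,0,0,0],[0,0,0,0,0,0],[0,0,0,0,0,0],[0,0,0,0,0,0],[0,0,0,0,0,0]]

```text
time_s: 7.58
tool_pos: [0.4488, 0.2011, -0.0151]
orientation: [0.263, 0.965, 0.0, 0.0]
contact_force: [-0.2, -0.8, 5.2]
gripper_width: 0.0415
finger_force: 41.3
```

```bash
python3 -c "
from wl import *
look(None,448,200,46)
plan((448,200.5,120,59.5),(594,315,120,59.5),(594,315,0,59.5),slow=1.3)
c=dict(np.load('top0.npz'));P=cloud(c);m=(c['frame'][...,0].astype(int)-c['frame'][...,2]>50);m[:, :140]=0;m[:,200:]=0;m[:120]=0;m[180:]=0;print(box(P[m][:,:2]),m.sum())"
```

```text
pot (array([442.9, 203.4]), array([69., 69.]), 59.4) 15029 49.5
saucer (array([449.8, 200.1]), array([92.9, 92.1]), 14.1) 5874 7.6
[ 0.4488  0.2011 -0.0151] 59.55 7.6333 [0.376 0.243 0.155]
from [448.8 201.1 -15.1] 59.6
[[0.0,0.0,-0.008,0,0,0.0],[0.0,0.0,-0.028,0,0,0.0],[0.0,0.0,-0.058,0,0,0.0],[0.0,-0.001,-0.095,0,0,0.0],[0.0,-0.001,-0.135,0,0,0.0001]]
[[0.0,0.0,-0.04,0,0,0.0],[0.001,0.0,-0.077,0,0,0.0],[0.001,-0.001,-0.107,0,0,0.0],[0.001,-0.001,-0.128,0,0,0.0],[0.001,-0.001,-0.135,0,0,0.0]]
[[-0.004,0.01,0.0,0,0,0.0],[-0.014,0.036,0.0,0,0,0.0],[-0.029,0.075,0.0,0,0,0.0],[-0.048,0.122,0.0,0,0,0.0],[-0.068,0.173,0.0,0,0,0.0]]
[[-0.02,0.051,0.0,0,0,0.0],[-0.038,0.098,0.0,0,0,0.0],[-0.054,0.137,0.0,0,0,0.0],[-0.064,0.163,0.0,0,0,0.0],[-0.068,0.173,0.0,0,0,0.0]]
[[0.0,0.0,0.007,0,0,0.0],[0.0,0.0,0.025,0,0,0.0],[0.0,0.0,0.052,0,0,0.0],[0.0,0.0,0.084,0,0,0.0],[0.0,0.0,0.12,0,0,0.0]]
[[0.0,0.0,0.035,0,0,0.0],[0.0,0.0,0.068,0,0,0.0],[0.0,0.0,0.095,0,0,0.0],[0.0,0.0,0.113,0,0,0.0],[0.0,0.0,0.12,0,0,0.0]]
(array([592.5, 319.2]), array([96.2, 84.9]), 58.7) 1367
```

carry_out:
  commands:
    - [[0,0,-0.008,0,0,0],[0,0,-0.028,0,0,0],[0,0,-0.058,0,0,0],[0,0,-0.095,0,0,0],[0,0,-0.135,0,0,0]]

```text
time_s: 8.05
tool_pos: [0.4476, 0.2005, 0.0522]
orientation: [0.263, 0.965, -0.001, -0.001]
contact_force: [0.5, 0.3, -2.2]
gripper_width: 0.0417
finger_force: 40.8
```

carry_out:
  commands:
    - [[0,0,-0.03,0,0,0],[0,0,-0.05,0,0,0],[0,0,-0.06,0,0,0],[0,0,-0.065,0,0,0],[0,0,-0.065,0,0,0]]

```text
time_s: 8.47
tool_pos: [0.4485, 0.2009, 0.0847]
orientation: [0.263, 0.965, -0.0, -0.0]
contact_force: [0.2, 0.5, -2.5]
gripper_width: 0.0414
finger_force: 40.8
```

carry_out:
  commands:
    - [[-0.004,0.01,0,0,0,0],[-0.014,0.036,0,0,0,0],[-0.029,0.075,0,0,0,0],[-0.048,0.122,0,0,0,0],[-0.068,0.173,0,0,0,0]]

```text
time_s: 8.88
tool_pos: [0.522, 0.2587, 0.0837]
orientation: [0.263, 0.965, -0.001, -0.001]
contact_force: [0.1, 1.0, -2.0]
gripper_width: 0.0413
finger_force: 40.9
```

carry_out:
  commands:
    - [[-0.02,0.051,0,0,0,0],[-0.038,0.098,0,0,0,0],[-0.054,0.137,0,0,0,0],[-0.064,0.165,0,0,0,0],[-0.068,0.175,0,0,0,0]]

```text
time_s: 9.3
tool_pos: [0.5967, 0.3179, 0.0827]
orientation: [0.262, 0.965, -0.0, -0.0]
contact_force: [-0.8, 0.7, -2.8]
gripper_width: 0.0415
finger_force: 41.1
```

```bash
python3 -c "
from wl import *
c=capture('scene');cv2.imwrite('pics/s4.png',c['frame'][:,:,::-1])
s=monitor.get_state();print(s['gripper_width'],s['finger_force'],s['contact_force'])
plan((594,316,-8,59.5),slow=1.3)"
```

```text
0.04180185225199629 41.05682194232941 [ 0.61833753  0.77449931 -3.19961329]
from [596.4 317.7  82.7] 59.6
[[0.0,-0.001,0.019,0,0,0.0],[0.001,-0.002,0.064,0,0,0.0001],[0.002,-0.003,0.118,0,0,0.0001],[0.002,-0.005,0.163,0,0,0.0002],[0.002,-0.005,0.181,0,0,0.0002]]
```

View pics/s4.png

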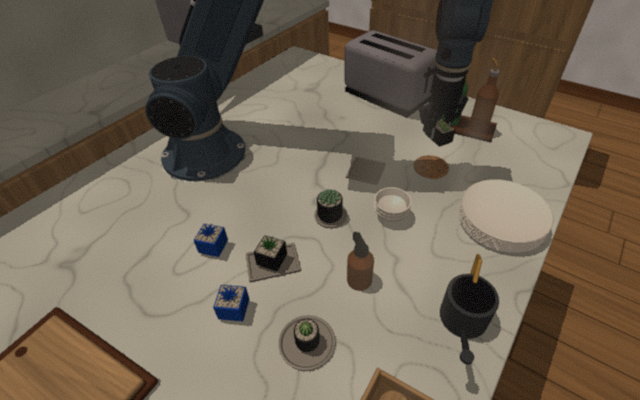

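The trough hangs upright above the mat at (440,130). I'll lower it now.

carry_out:
  commands:
    - [[0,-0.001,0.019,0,0,0],[0.001,-0.002,0.064,0,0,0],[0.002,-0.003,0.118,0,0,0],[0.002,-0.005,0.163,0,0,0],[0.002,-0.005,0.181,0,0,0]]

```text
time_s: 9.77
tool_pos: [0.59, 0.3128, -0.0098]
orientation: [0.263, 0.965, -0.002, -0.002]
contact_force: [0.5, -0.4, -2.5]
gripper_width: 0.0415
finger_force: 41.0
```

carry_out:
  commands:
    - [[0,0,0.002,0,0,0],[0,0,0.004,0,0,0],[0,0,0.006,0,0,0],[0,0,0.006,0,0,0],[0,0,0.006,0,0,0]]

```text
time_s: 10.18
tool_pos: [0.594, 0.3153, -0.0075]
orientation: [0.263, 0.965, 0.001, 0.001]
contact_force: [-0.3, 0.6, -1.7]
gripper_width: 0.0417
finger_force: 41.0
```

carry_out:
  commands:
    - [[0,0,0.002,0,0,0],[0,0,0.004,0,0,0],[0,0,0.004,0,0,0],[0,0,0.004,0,0,0],[0,0,0.004,0,0,0]]

```text
time_s: 10.6
tool_pos: [0.5933, 0.3149, -0.0108]
orientation: [0.263, 0.965, -0.0, -0.0]
contact_force: [-0.9, 0.0, -1.5]
gripper_width: 0.0418
finger_force: 41.0
```

```bash
python3 -c "
from wl import *
s=monitor.get_state();print(s['tool_pos'],s['contact_force'])
c=capture('scene');P=cloud(c)
fr=c['frame'][80:200,380:500];cv2.imwrite('pics/s5.png',cv2.resize(fr,None,fx=5,fy=5)[:,:,::-1])"
```

```text
[ 0.5932665   0.31493755 -0.01080834] [-0.88805789  0.0275649  -1.4973268 ]
```

View pics/s5.png

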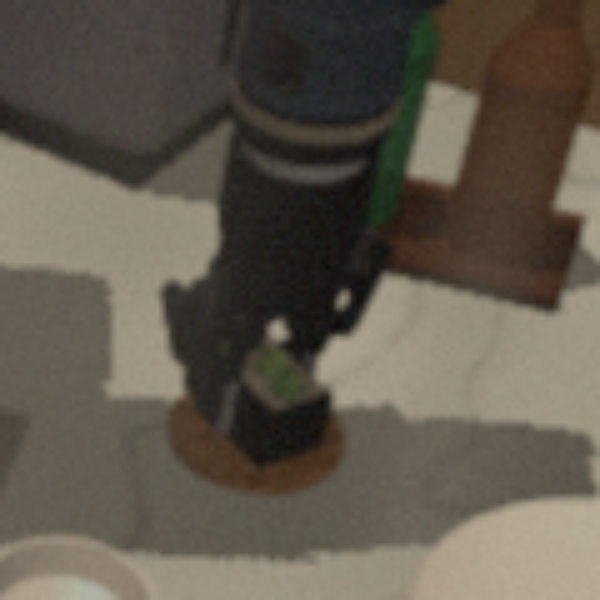

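The trough is just above the mat (250,440 in the crop). I'll lower it the last millimetres and release.

carry_out:
  commands:
    - [[0,0,0.001,0,0,0],[0,0,0.002,0,0,0],[0,0,0.003,0,0,0],[0,0,0.003,0,0,0],[0,0,0.003,0,0,0]]

```text
time_s: 11.07
tool_pos: [0.5933, 0.3149, -0.012]
orientation: [0.263, 0.965, 0.0, 0.0]
contact_force: [-1.7, -0.1, 3.1]
gripper_width: 0.0415
finger_force: 41.5
```

carry_out:
  commands:
    - [[0,0,0.001,0,0,0],[0,0,0.001,0,0,0],[0,0,0.001,0,0,0],[0,0,0.001,0,0,0],[0,0,0.001,0,0,0]]

```text
time_s: 11.48
tool_pos: [0.5933, 0.3149, -0.012]
orientation: [0.263, 0.965, 0.0, 0.0]
contact_force: [-3.0, -2.1, 7.7]
gripper_width: 0.0417
finger_force: 42.2
```

Touchdown is at -12.0, as predicted, so the static z readings can be trusted. I'll release, rise and go to the square pot.

carry_out:
  commands:
    - [[0,0,0,0,0,0],[0,0,0,0,0,0],[0,0,0,0,0,0],[0,0,0,0,0,0],[0,0,0,0,0,0]]
  fingers: 1

```text
time_s: 11.9
tool_pos: [0.5933, 0.3149, -0.013]
orientation: [0.263, 0.965, -0.0, -0.0]
contact_force: [-0.5, 0.0, 0.5]
gripper_width: 0.0854
finger_force: 0.0
```

carry_out:
  commands:
    - [[0,0,-0.01,0,0,0],[0,0,-0.06,0,0,0],[0,0,-0.12,0,0,0],[0,0,-0.18,0,0,0],[0,0,-0.23,0,0,0]]

```text
time_s: 12.32
tool_pos: [0.5935, 0.3151, 0.1047]
orientation: [0.263, 0.965, 0.0, 0.0]
contact_force: [1.0, -0.3, 0.1]
gripper_width: 0.0859
finger_force: 0.0
```

```bash
python3 -c "
from wl import *
plan((436.5,-193,105,13.5))"
```

```text
from [593.5 315.1 104.7] 59.6
[[-0.002,-0.008,0.0,0,0,0.0009],[-0.007,-0.029,0.0,0,0,0.0036],[-0.015,-0.063,0.0,0,0,0.0078],[-0.025,-0.108,0.0,0,0,0.0133],[-0.038,-0.162,0.0,0,0,0.02]]
[[-0.022,-0.059,0.0,0,0,0.0076],[-0.047,-0.125,0.0,0,0,0.016],[-0.073,-0.195,0.0,0,0,0.025],[-0.1,-0.268,0.0,0,0,0.0344],[-0.128,-0.342,0.0,0,0,0.044]]
[[-0.047,-0.064,0.0,0,0,0.0095],[-0.093,-0.127,0.0,0,0,0.0189],[-0.137,-0.187,0.0,0,0,0.0279],[-0.179,-0.244,-0.001,0,0,0.0363],[-0.217,-0.295,-0.001,0,0,0.0439]]
[[-0.043,-0.034,0.0,0,0,0.0067],[-0.08,-0.062,0.0,0,0,0.0122],[-0.107,-0.084,0.0,0,0,0.0164],[-0.125,-0.097,0.0,0,0,0.0191],[-0.131,-0.102,0.0,0,0,0.02]]
```

carry_out:
  commands:
    - [[-0.002,-0.008,0,0,0,0.001],[-0.007,-0.029,0,0,0,0.0035],[-0.015,-0.063,0,0,0,0.008],[-0.025,-0.108,0,0,0,0.0135],[-0.038,-0.162,0,0,0,0.02]]

```text
time_s: 12.73
tool_pos: [0.5673, 0.2345, 0.1007]
orientation: [0.323, 0.946, -0.001, -0.001]
contact_force: [-0.0, -0.4, 0.2]
gripper_width: 0.0851
finger_force: 0.0
```

carry_out:
  commands:
    - [[-0.022,-0.059,0,0,0,0.0075],[-0.047,-0.125,0,0,0,0.016],[-0.073,-0.195,0,0,0,0.025],[-0.1,-0.268,0,0,0,0.0345],[-0.128,-0.342,0,0,0,0.044]]

```text
time_s: 13.15
tool_pos: [0.5126, 0.059, 0.101]
orientation: [0.451, 0.892, -0.001, -0.001]
contact_force: [1.1, -0.3, 0.1]
gripper_width: 0.0853
finger_force: 0.0
```

carry_out:
  commands:
    - [[-0.047,-0.064,0,0,0,0.0095],[-0.093,-0.127,0,0,0,0.019],[-0.137,-0.187,0,0,0,0.028],[-0.179,-0.244,0,0,0,0.036],[-0.217,-0.295,0,0,0,0.044]]

```text
time_s: 13.57
tool_pos: [0.4583, -0.1159, 0.1012]
orientation: [0.57, 0.821, -0.001, -0.001]
contact_force: [0.8, -0.2, 0.2]
gripper_width: 0.0853
finger_force: 0.0
```

carry_out:
  commands:
    - [[-0.043,-0.034,0,0,0,0.007],[-0.08,-0.062,0,0,0,0.012],[-0.107,-0.084,0,0,0,0.0165],[-0.125,-0.097,0,0,0,0.019],[-0.131,-0.102,0,0,0,0.02]]

```text
time_s: 13.98
tool_pos: [0.4348, -0.1944, 0.1015]
orientation: [0.62, 0.784, -0.0, -0.001]
contact_force: [0.7, 0.4, 0.3]
gripper_width: 0.0855
finger_force: 0.0
```

carry_out:
  commands:
    - [[0,0,0,0,0,0],[0,0,0,0,0,0],[0,0,0,0,0,0],[0,0,0,0,0,0],[0,0,0,0,0,0]]

```text
time_s: 14.4
tool_pos: [0.4365, -0.1926, 0.1022]
orientation: [0.619, 0.786, -0.0, -0.0]
contact_force: [-0.2, 0.2, -0.5]
gripper_width: 0.0853
finger_force: 0.0
```

```bash
python3 -c "
from wl import *
look(None,437,-193,56)
c=capture('top');np.savez('top1.npz',**c);P=cloud(c)*1000
m=(abs(P[...,0]-594)<60)&(abs(P[...,1]-316)<60);t=m&(P[...,2]>42);print('long',box(P[t][:,:2]/1000))
t=m&(P[...,2]>3.5)&(P[...,2]<12)&(c['frame'][...,0].astype(int)>c['frame'][...,2]+25);print('mat',box(P[t][:,:2]/1000))
"
```

```text
pot (array([ 436.4, -193.2]), array([54.1, 54.4]), 13.6) 4713 59.4
saucer (array([ 437.3, -193.8]), array([115.9,  80. ]), 49.3) 2948 7.6
[ 0.4365 -0.1927  0.1022] 13.54 14.45 [ 0.416 -0.112  0.272]
long (array([592.7, 312.8]), array([42.9, 80. ]), 59.8)
mat (array([588.7, 318. ]), array([111.5, 113.1]), 5.1)
```

carry_out:
  commands:
    - [[-0.001,0,0.02,0,0,0],[-0.001,0,0.07,0,0,0],[-0.001,0,0.12,0,0,0],[-0.001,0,0.16,0,0,0],[-0.001,0,0.19,0,0,0]]

```text
time_s: 14.92
tool_pos: [0.4357, -0.1932, 0.0057]
orientation: [0.619, 0.785, -0.0, -0.001]
contact_force: [-0.0, -0.3, -0.1]
gripper_width: 0.0852
finger_force: 0.0
```

carry_out:
  commands:
    - [[0,0,0.015,0,0,0],[0,0,0.03,0,0,0],[0,0,0.038,0,0,0],[0,0,0.04,0,0,0],[0,0,0.04,0,0,0]]

```text
time_s: 15.33
tool_pos: [0.4367, -0.1939, -0.0124]
orientation: [0.619, 0.785, 0.0, 0.0]
contact_force: [0.8, -0.5, 0.1]
gripper_width: 0.0854
finger_force: 0.0
```

carry_out:
  commands:
    - [[0,0,0,0,0,0],[0,0,0,0,0,0],[0,0,0,0,0,0],[0,0,0,0,0,0],[0,0,0,0,0,0]]
  fingers: -1
  newtons: 45

```text
time_s: 15.75
tool_pos: [0.437, -0.194, -0.012]
orientation: [0.619, 0.785, 0.0, 0.001]
contact_force: [-0.4, 0.4, 5.4]
gripper_width: 0.0535
finger_force: 47.3
```

carry_out:
  commands:
    - [[0,0,0,0,0,0],[0,0,0,0,0,0],[0,0,0,0,0,0],[0,0,0,0,0,0],[0,0,0,0,0,0]]

```text
time_s: 16.17
tool_pos: [0.4369, -0.194, -0.012]
orientation: [0.619, 0.785, 0.0, 0.001]
contact_force: [-0.5, 0.0, 6.7]
gripper_width: 0.0537
finger_force: 47.3
```

```bash
python3 -c "
from wl import *
plan((436.5,-193,100,13.6),(449.3,200,100,14.1),(449.3,200,-10,14.1),slow=1.3)"
```

```text
from [ 436.9 -194.   -12. ] 13.5
[[0.0,0.0,-0.006,0,0,0.0],[0.0,0.0,-0.023,0,0,0.0],[0.0,0.0,-0.048,0,0,-0.0001],[0.001,0.0,-0.079,0,0,-0.0001],[0.001,0.0,-0.112,0,0,-0.0002]]
[[0.0,0.0,-0.033,0,0,0.0],[0.001,0.0,-0.064,0,0,-0.0001],[0.001,0.0,-0.089,0,0,-0.0001],[0.001,0.0,-0.106,0,0,-0.0002],[0.001,0.0,-0.112,0,0,-0.0002]]
[[0.005,0.002,0.0,0,0,0.0],[0.021,0.006,0.0,0,0,0.0],[0.046,0.013,0.0,0,0,-0.0001],[0.079,0.022,0.0,0,0,-0.0001],[0.118,0.033,0.0,0,0,-0.0002]]
[[0.046,0.012,0.0,0,0,-0.0001],[0.096,0.026,0.0,0,0,-0.0002],[0.149,0.041,0.0,0,0,-0.0003],[0.204,0.056,0.0,0,0,-0.0004],[0.261,0.072,0.0,0,0,-0.0005]]
[[0.057,0.016,0.0,0,0,-0.0001],[0.112,0.032,0.0,0,0,-0.0002],[0.165,0.047,0.0,0,0,-0.0003],[0.215,0.061,0.0,0,0,-0.0004],[0.26,0.073,0.0,0,0,-0.0004]]
[[0.04,0.011,0.0,0,0,-0.0001],[0.072,0.021,0.0,0,0,-0.0002],[0.097,0.028,0.0,0,0,-0.0002],[0.113,0.032,0.0,0,0,-0.0002],[0.118,0.034,0.0,0,0,-0.0003]]
[[0.0,0.0,0.006,0,0,0.0],[0.0,0.0,0.023,0,0,0.0],[0.0,0.0,0.047,0,0,0.0],[0.0,0.0,0.077,0,0,0.0],[0.0,0.0,0.11,0,0,0.0]]
[[0.0,0.0,0.032,0,0,0.0],[0.0,0.0,0.062,0,0,0.0],[0.0,0.0,0.087,0,0,0.0],[0.0,0.0,0.104,0,0,0.0],[0.0,0.0,0.11,0,0,0.0]]
```

carry_out:
  commands:
    - [[0,0,-0.006,0,0,0],[0,0,-0.023,0,0,0],[0,0,-0.048,0,0,0],[0,0,-0.079,0,0,0],[0,0,-0.112,0,0,0]]

```text
time_s: 16.58
tool_pos: [0.4358, -0.1935, 0.044]
orientation: [0.619, 0.785, -0.0, -0.001]
contact_force: [1.4, -0.2, -1.9]
gripper_width: 0.0536
finger_force: 47.7
```

carry_out:
  commands:
    - [[0,0,-0.033,0,0,0],[0,0,-0.064,0,0,0],[0,0,-0.089,0,0,0],[0,0,-0.106,0,0,0],[0,0,-0.112,0,0,0]]

```text
time_s: 17.0
tool_pos: [0.4369, -0.194, 0.1008]
orientation: [0.619, 0.785, 0.0, 0.001]
contact_force: [0.4, -0.7, -1.8]
gripper_width: 0.0533
finger_force: 47.7
```

carry_out:
  commands:
    - [[0.005,0.002,0,0,0,0],[0.021,0.006,0,0,0,0],[0.046,0.013,0,0,0,0],[0.079,0.022,0,0,0,0],[0.118,0.033,0,0,0,0]]

```text
time_s: 17.42
tool_pos: [0.4378, -0.1316, 0.0982]
orientation: [0.62, 0.785, -0.0, -0.001]
contact_force: [0.0, -0.2, -1.8]
gripper_width: 0.0534
finger_force: 47.7
```

carry_out:
  commands:
    - [[0.046,0.012,0,0,0,0],[0.096,0.026,0,0,0,0],[0.149,0.041,0,0,0,0],[0.204,0.056,0,0,0,0],[0.261,0.072,0,0,0,0]]

```text
time_s: 17.83
tool_pos: [0.4421, 0.0044, 0.0983]
orientation: [0.619, 0.785, -0.001, -0.001]
contact_force: [0.2, 0.0, -1.8]
gripper_width: 0.0535
finger_force: 47.7
```

carry_out:
  commands:
    - [[0.057,0.016,0,0,0,0],[0.112,0.032,0,0,0,0],[0.165,0.047,0,0,0,0],[0.215,0.061,0,0,0,0],[0.26,0.073,0,0,0,0]]

```text
time_s: 18.25
tool_pos: [0.4473, 0.1397, 0.0983]
orientation: [0.619, 0.785, -0.001, -0.001]
contact_force: [0.5, -0.9, -1.3]
gripper_width: 0.0533
finger_force: 47.7
```

carry_out:
  commands:
    - [[0.04,0.011,0,0,0,0],[0.072,0.021,0,0,0,0],[0.097,0.028,0,0,0,0],[0.113,0.032,0,0,0,0],[0.118,0.034,0,0,0,0]]

```text
time_s: 18.67
tool_pos: [0.4507, 0.2, 0.0986]
orientation: [0.619, 0.786, -0.0, -0.0]
contact_force: [0.0, -0.5, -2.3]
gripper_width: 0.0536
finger_force: 47.7
```

carry_out:
  commands:
    - [[0,0,0,0,0,0],[0,0,0,0,0,0],[0,0,0,0,0,0],[0,0,0,0,0,0],[0,0,0,0,0,0]]

```text
time_s: 19.08
tool_pos: [0.4513, 0.1984, 0.0993]
orientation: [0.62, 0.785, -0.0, 0.0]
contact_force: [0.1, 0.2, -2.1]
gripper_width: 0.0535
finger_force: 47.7
```

```bash
python3 -c "
from wl import *
plan((449.5,199.1,-8,14.1),slow=1.2)"
```

```text
from [451.3 198.4  99.3] 13.4
[[0.0,0.0,0.022,0,0,-0.0002],[0.001,-0.001,0.076,0,0,-0.0007],[0.001,-0.002,0.139,0,0,-0.0012],[0.002,-0.003,0.192,0,0,-0.0017],[0.002,-0.003,0.215,0,0,-0.0019]]
```

carry_out:
  commands:
    - [[0,0,0.015,0,0,0],[0.001,-0.001,0.05,0,0,-0.001],[0.002,-0.002,0.1,0,0,-0.001],[0.002,-0.003,0.14,0,0,-0.002],[0.002,-0.003,0.17,0,0,-0.002]]

```text
time_s: 19.5
tool_pos: [0.4486, 0.199, 0.0122]
orientation: [0.614, 0.789, -0.001, -0.0]
contact_force: [-0.6, 0.6, -2.0]
gripper_width: 0.0537
finger_force: 47.8
```

carry_out:
  commands:
    - [[0,0,0.02,0,0,0],[0,0,0.035,0,0,0],[0,0,0.042,0,0,0],[0,0,0.045,0,0,0],[0,0,0.045,0,0,0]]

```text
time_s: 19.92
tool_pos: [0.4497, 0.1996, -0.0083]
orientation: [0.614, 0.789, -0.0, 0.0]
contact_force: [0.5, 0.3, -2.0]
gripper_width: 0.0533
finger_force: 47.8
```

carry_out:
  commands:
    - [[0,0,0.001,0,0,0],[0,0,0.002,0,0,0],[0,0,0.003,0,0,0],[0,0,0.004,0,0,0],[0,0,0.004,0,0,0]]

```text
time_s: 20.33
tool_pos: [0.4497, 0.1997, -0.0102]
orientation: [0.614, 0.789, 0.0, 0.0]
contact_force: [-0.5, -0.7, -2.4]
gripper_width: 0.0533
finger_force: 47.8
```

carry_out:
  commands:
    - [[0,0,0.001,0,0,0],[0,0,0.002,0,0,0],[0,0,0.003,0,0,0],[0,0,0.004,0,0,0],[0,0,0.004,0,0,0]]

```text
time_s: 20.75
tool_pos: [0.4496, 0.1997, -0.012]
orientation: [0.614, 0.789, 0.0, 0.0]
contact_force: [-1.9, -0.8, 3.1]
gripper_width: 0.0533
finger_force: 48.3
```

carry_out:
  commands:
    - [[0,0,0.001,0,0,0],[0,0,0.001,0,0,0],[0,0,0.001,0,0,0],[0,0,0.001,0,0,0],[0,0,0.001,0,0,0]]

```text
time_s: 21.17
tool_pos: [0.4496, 0.1997, -0.012]
orientation: [0.614, 0.789, 0.0, 0.0]
contact_force: [-3.9, -1.3, 11.6]
gripper_width: 0.0536
finger_force: 49.1
```

carry_out:
  commands:
    - [[0,0,0,0,0,0],[0,0,0,0,0,0],[0,0,0,0,0,0],[0,0,0,0,0,0],[0,0,0,0,0,0]]
  fingers: 1

```text
time_s: 21.58
tool_pos: [0.4496, 0.1996, -0.0129]
orientation: [0.614, 0.789, -0.0, -0.0]
contact_force: [-0.1, -0.2, 0.2]
gripper_width: 0.0853
finger_force: 0.0
```

carry_out:
  commands:
    - [[0,0,-0.01,0,0,0],[0,0,-0.06,0,0,0],[0,0,-0.12,0,0,0],[0,0,-0.18,0,0,0],[0,0,-0.23,0,0,0]]

```text
time_s: 22.0
tool_pos: [0.4497, 0.1997, 0.1044]
orientation: [0.614, 0.789, 0.0, 0.0]
contact_force: [1.5, -0.1, 0.6]
gripper_width: 0.0855
finger_force: 0.0
```

carry_out:
  commands:
    - [[0,0,0,0,0,0],[0,0,0,0,0,0],[0,0,0,0,0,0],[0,0,0,0,0,0],[0,0,0,0,0,0]]

```text
time_s: 22.42
tool_pos: [0.4488, 0.1993, 0.1011]
orientation: [0.614, 0.789, -0.001, -0.001]
contact_force: [0.0, -0.2, -0.1]
gripper_width: 0.0853
finger_force: 0.0
```

```bash
python3 -c "
from wl import *
look(None,449,200,56)
plan((592.8,313.8,104,59.6))"
```

```text
pot (array([447.7, 200.7]), array([54. , 53.7]), 14.2) 4729 59.4
saucer (array([449.4, 200.3]), array([92.2, 92.3]), 14.0) 2698 7.6
[0.4489 0.1993 0.1012] 14.19 22.4667 [0.427 0.28  0.271]
from [448.9 199.3 101.2] 14.2
[[0.004,0.009,0.0,0,0,-0.0035],[0.016,0.035,-0.001,0,0,-0.0131],[0.033,0.072,-0.001,0,0,-0.0272],[0.053,0.118,-0.002,0,0,-0.0444],[0.076,0.168,-0.003,0,0,-0.0631]]
[[0.001,0.054,-0.001,0,0,-0.0186],[0.003,0.104,-0.001,0,0,-0.0358],[0.004,0.145,-0.002,0,0,-0.0499],[0.005,0.173,-0.003,0,0,-0.0595],[0.005,0.183,-0.003,0,0,-0.063]]
```

The square pot is within 1.8 mm and 0.2° of its saucer. Next is the long pot, from the mat.

carry_out:
  commands:
    - [[0.004,0.009,0,0,0,-0.0035],[0.016,0.035,-0.001,0,0,-0.013],[0.033,0.072,-0.001,0,0,-0.027],[0.053,0.118,-0.002,0,0,-0.044],[0.076,0.168,-0.003,0,0,-0.063]]

```text
time_s: 22.88
tool_pos: [0.5223, 0.2575, 0.1034]
orientation: [0.445, 0.896, -0.0, -0.0]
contact_force: [1.2, 0.5, -0.3]
gripper_width: 0.0852
finger_force: 0.0
```

carry_out:
  commands:
    - [[0.001,0.054,-0.001,0,0,-0.0185],[0.003,0.104,-0.001,0,0,-0.036],[0.004,0.145,-0.002,0,0,-0.05],[0.005,0.173,-0.003,0,0,-0.0595],[0.005,0.183,-0.003,0,0,-0.063]]

```text
time_s: 23.3
tool_pos: [0.5948, 0.3154, 0.1039]
orientation: [0.26, 0.965, -0.0, -0.0]
contact_force: [-0.0, -0.3, -0.2]
gripper_width: 0.0852
finger_force: 0.0
```

carry_out:
  commands:
    - [[0,0,0,0,0,0],[0,0,0,0,0,0],[0,0,0,0,0,0],[0,0,0,0,0,0],[0,0,0,0,0,0]]

```text
time_s: 23.72
tool_pos: [0.593, 0.3135, 0.1056]
orientation: [0.263, 0.965, -0.0, 0.0]
contact_force: [0.6, -0.4, 0.3]
gripper_width: 0.0857
finger_force: 0.0
```

```bash
python3 -c "
from wl import *
look(None,592,314,49)
plan((592.6,314,-12,59.6))"
```

```text
pot (array([592.4, 314.2]), array([42.1, 79.9]), 59.4) 4740 52.4
saucer (array([593.2, 319.3]), array([99.1, 91.5]), 54.5) 4827 5.8
[0.5931 0.3136 0.1056] 59.51 23.7667 [0.52  0.355 0.276]
from [593.1 313.6 105.6] 59.5
[[0.0,0.0,0.024,0,0,0.0],[0.0,0.0,0.083,0,0,-0.0001],[0.001,0.0,0.152,0,0,-0.0002],[0.001,0.0,0.211,0,0,-0.0002],[0.001,0.0,0.235,0,0,-0.0002]]
```

carry_out:
  commands:
    - [[0,0,0.02,0,0,0],[0,0,0.07,0,0,0],[0.001,0,0.13,0,0,0],[0.001,0,0.17,0,0,0],[0.001,0,0.2,0,0,0]]

```text
time_s: 24.18
tool_pos: [0.5915, 0.3134, 0.0023]
orientation: [0.263, 0.965, -0.001, -0.001]
contact_force: [0.7, 0.3, 0.0]
gripper_width: 0.0852
finger_force: 0.0
```

carry_out:
  commands:
    - [[0,0,0.015,0,0,0],[0,0,0.03,0,0,0],[0,0,0.035,0,0,0],[0,0,0.035,0,0,0],[0,0,0.035,0,0,0]]

```text
time_s: 24.6
tool_pos: [0.5935, 0.3145, -0.0115]
orientation: [0.263, 0.965, 0.0, 0.0]
contact_force: [0.6, -0.4, 0.9]
gripper_width: 0.0857
finger_force: 0.0
```

carry_out:
  commands:
    - [[0,0,0,0,0,0],[0,0,0,0,0,0],[0,0,0,0,0,0],[0,0,0,0,0,0],[0,0,0,0,0,0]]
  fingers: -1

```text
time_s: 25.02
tool_pos: [0.5933, 0.3144, -0.0117]
orientation: [0.263, 0.965, 0.0, 0.0]
contact_force: [-1.2, 0.2, 5.0]
gripper_width: 0.0414
finger_force: 46.5
```

carry_out:
  commands:
    - [[0,0,0,0,0,0],[0,0,0,0,0,0],[0,0,0,0,0,0],[0,0,0,0,0,0],[0,0,0,0,0,0]]

```text
time_s: 25.43
tool_pos: [0.5933, 0.3144, -0.0117]
orientation: [0.263, 0.965, 0.0, 0.0]
contact_force: [-1.7, -0.5, 6.2]
gripper_width: 0.0414
finger_force: 46.5
```

carry_out:
  commands:
    - [[0,0,-0.006,0,0,0],[0,0,-0.023,0,0,0],[0,0,-0.048,0,0,0],[0,0,-0.079,0,0,0],[0,0,-0.112,0,0,0]]

```text
time_s: 25.85
tool_pos: [0.5924, 0.3139, 0.044]
orientation: [0.263, 0.965, -0.001, -0.001]
contact_force: [-1.0, -0.3, -2.6]
gripper_width: 0.0415
finger_force: 45.8
```

carry_out:
  commands:
    - [[0,0,-0.033,0,0,0],[0,0,-0.064,0,0,0],[0,0,-0.089,0,0,0],[0,0,-0.106,0,0,0],[0,0,-0.112,0,0,0]]

```text
time_s: 26.27
tool_pos: [0.5935, 0.3145, 0.1014]
orientation: [0.263, 0.965, 0.001, 0.001]
contact_force: [0.4, -0.6, -2.2]
gripper_width: 0.0414
finger_force: 45.8
```

```bash
python3 -c "
from wl import *
plan((437.3,-193.8,100,-40.6),slow=1.2)"
```

```text
from [593.5 314.5 101.4] 59.5
[[-0.001,-0.003,0.0,0,0,0.0009],[-0.003,-0.013,0.0,0,0,0.0035],[-0.007,-0.029,0.0,0,0,0.0078],[-0.012,-0.05,0.0,0,0,0.0135],[-0.018,-0.077,0.0,0,0,0.0206]]
[[-0.011,-0.029,0.0,0,0,0.0083],[-0.024,-0.063,0.0,0,0,0.0178],[-0.038,-0.1,0.0,0,0,0.0282],[-0.054,-0.141,0.001,0,0,0.0395],[-0.07,-0.184,0.001,0,0,0.0515]]
[[-0.031,-0.037,0.0,0,0,0.0127],[-0.062,-0.076,0.0,0,0,0.0258],[-0.095,-0.116,0.0,0,0,0.0393],[-0.129,-0.157,0.0,0,0,0.0531],[-0.162,-0.198,0.0,0,0,0.067]]
[[-0.048,-0.023,0.001,0,0,0.0139],[-0.095,-0.047,0.001,0,0,0.0277],[-0.141,-0.07,0.001,0,0,0.0412],[-0.186,-0.092,0.001,0,0,0.0543],[-0.229,-0.114,0.001,0,0,0.067]]
[[-0.046,-0.002,0.0,0,0,0.012],[-0.089,-0.004,0.0,0,0,0.0233],[-0.129,-0.006,0.0,0,0,0.0337],[-0.165,-0.007,0.0,0,0,0.0432],[-0.197,-0.008,0.001,0,0,0.0515]]
[[-0.026,0.007,0.0,0,0,0.0071],[-0.047,0.013,0.0,0,0,0.0128],[-0.063,0.018,0.0,0,0,0.017],[-0.072,0.02,0.0,0,0,0.0197],[-0.076,0.021,0.0,0,0,0.0206]]
```

carry_out:
  commands:
    - [[-0.001,-0.003,0,0,0,0.001],[-0.003,-0.013,0,0,0,0.0035],[-0.007,-0.029,0,0,0,0.008],[-0.012,-0.05,0,0,0,0.0135],[-0.018,-0.077,0,0,0,0.0205]]

```text
time_s: 26.68
tool_pos: [0.5804, 0.2754, 0.0988]
orientation: [0.326, 0.945, -0.001, -0.0]
contact_force: [1.2, -0.9, -2.2]
gripper_width: 0.0413
finger_force: 45.8
```

carry_out:
  commands:
    - [[-0.011,-0.029,0,0,0,0.0085],[-0.024,-0.063,0,0,0,0.018],[-0.038,-0.1,0,0,0,0.028],[-0.054,-0.141,0,0,0,0.0395],[-0.07,-0.184,0,0,0,0.0515]]

```text
time_s: 27.1
tool_pos: [0.5513, 0.1805, 0.0992]
orientation: [0.475, 0.88, -0.0, -0.0]
contact_force: [0.4, 0.3, -2.4]
gripper_width: 0.0416
finger_force: 45.8
```

carry_out:
  commands:
    - [[-0.031,-0.037,0,0,0,0.0125],[-0.062,-0.076,0,0,0,0.026],[-0.095,-0.116,0,0,0,0.039],[-0.129,-0.157,0,0,0,0.053],[-0.162,-0.198,0,0,0,0.067]]

```text
time_s: 27.52
tool_pos: [0.5133, 0.0582, 0.0993]
orientation: [0.649, 0.761, -0.0, -0.0]
contact_force: [0.7, 0.3, -2.3]
gripper_width: 0.0418
finger_force: 45.8
```

carry_out:
  commands:
    - [[-0.048,-0.023,0,0,0,0.014],[-0.095,-0.047,0,0,0,0.0275],[-0.141,-0.07,0,0,0,0.041],[-0.186,-0.092,0,0,0,0.0545],[-0.229,-0.114,0,0,0,0.067]]

```text
time_s: 27.93
tool_pos: [0.4758, -0.064, 0.0994]
orientation: [0.793, 0.609, -0.0, -0.0]
contact_force: [0.7, -0.1, -2.7]
gripper_width: 0.0413
finger_force: 45.8
```

carry_out:
  commands:
    - [[-0.046,-0.002,0,0,0,0.012],[-0.089,-0.004,0,0,0,0.0235],[-0.129,-0.006,0,0,0,0.0335],[-0.165,-0.007,0,0,0,0.043],[-0.197,-0.008,0,0,0,0.0515]]

```text
time_s: 28.35
tool_pos: [0.447, -0.158, 0.0994]
orientation: [0.881, 0.473, -0.0, -0.0]
contact_force: [-0.1, -0.4, -1.8]
gripper_width: 0.0415
finger_force: 45.8
```

carry_out:
  commands:
    - [[-0.026,0.007,0,0,0,0.007],[-0.047,0.013,0,0,0,0.013],[-0.063,0.018,0,0,0,0.017],[-0.072,0.02,0,0,0,0.0195],[-0.076,0.021,0,0,0,0.0205]]

```text
time_s: 28.77
tool_pos: [0.4364, -0.1946, 0.0996]
orientation: [0.909, 0.418, -0.0, -0.0]
contact_force: [0.1, 0.2, -1.9]
gripper_width: 0.0412
finger_force: 45.8
```

carry_out:
  commands:
    - [[0,0,0,0,0,0],[0,0,0,0,0,0],[0,0,0,0,0,0],[0,0,0,0,0,0],[0,0,0,0,0,0]]

```text
time_s: 29.18
tool_pos: [0.437, -0.1938, 0.0997]
orientation: [0.908, 0.419, -0.0, 0.0]
contact_force: [0.4, 0.0, -2.4]
gripper_width: 0.0412
finger_force: 45.8
```

```bash
python3 -c "
from wl import *
t=np.radians(-40.6);X=np.array([-np.sin(-t)*-1,np.cos(t)]);X=np.array([-np.sin(t),np.cos(t)]);print(X)
g=np.array([437.3,-193.8])-.7*X
plan((*g,-11,-40.6),slow=1.2)"
```

```text
[0.65077422 0.75927131]
from [ 437.  -193.8   99.7] -40.5
[[0.0,0.0,0.023,0,0,0.0],[0.0,0.0,0.078,0,0,0.0001],[-0.001,0.0,0.143,0,0,0.0002],[-0.001,0.0,0.198,0,0,0.0003],[-0.001,0.001,0.221,0,0,0.0003]]
```

carry_out:
  commands:
    - [[0,0,0.015,0,0,0],[0,0,0.05,0,0,0],[-0.001,0,0.1,0,0,0],[-0.001,0,0.14,0,0,0],[-0.001,0,0.17,0,0,0]]

```text
time_s: 29.6
tool_pos: [0.4357, -0.194, 0.0127]
orientation: [0.908, 0.419, -0.001, -0.001]
contact_force: [0.3, -0.8, -2.2]
gripper_width: 0.0414
finger_force: 45.9
```

carry_out:
  commands:
    - [[0,0,0.02,0,0,0],[0,0,0.037,0,0,0],[0,0,0.046,0,0,0],[0,0,0.05,0,0,0],[0,0,0.05,0,0,0]]

```text
time_s: 30.02
tool_pos: [0.4365, -0.1945, -0.0105]
orientation: [0.908, 0.418, -0.0, -0.0]
contact_force: [0.1, -0.1, -2.4]
gripper_width: 0.0414
finger_force: 45.9
```

carry_out:
  commands:
    - [[0,0,0.001,0,0,0],[0,0,0.002,0,0,0],[0,0,0.003,0,0,0],[0,0,0.004,0,0,0],[0,0,0.004,0,0,0]]

```text
time_s: 30.43
tool_pos: [0.4366, -0.1946, -0.0121]
orientation: [0.908, 0.418, 0.0, 0.0]
contact_force: [0.2, 0.4, -1.8]
gripper_width: 0.0417
finger_force: 45.9
```

carry_out:
  commands:
    - [[0,0,0.001,0,0,0],[0,0,0.002,0,0,0],[0,0,0.003,0,0,0],[0,0,0.004,0,0,0],[0,0,0.004,0,0,0]]

```text
time_s: 30.85
tool_pos: [0.4365, -0.1945, -0.0144]
orientation: [0.908, 0.418, -0.0, -0.0]
contact_force: [-0.9, -0.3, -3.1]
gripper_width: 0.0416
finger_force: 45.9
```

carry_out:
  commands:
    - [[0,0,0.001,0,0,0],[0,0,0.002,0,0,0],[0,0,0.003,0,0,0],[0,0,0.003,0,0,0],[0,0,0.003,0,0,0]]

```text
time_s: 31.27
tool_pos: [0.4366, -0.1946, -0.0148]
orientation: [0.908, 0.418, 0.0, 0.0]
contact_force: [-4.4, 1.9, 14.8]
gripper_width: 0.0414
finger_force: 47.9
```

carry_out:
  commands:
    - [[0,0,0,0,0,0],[0,0,0,0,0,0],[0,0,0,0,0,0],[0,0,0,0,0,0],[0,0,0,0,0,0]]
  fingers: 1

```text
time_s: 31.68
tool_pos: [0.4365, -0.1946, -0.0159]
orientation: [0.908, 0.418, -0.0, -0.0]
contact_force: [-0.1, -0.4, -0.3]
gripper_width: 0.0856
finger_force: 0.0
```

carry_out:
  commands:
    - [[0,0,-0.01,0,0,0],[0,0,-0.06,0,0,0],[0,0,-0.12,0,0,0],[0,0,-0.18,0,0,0],[0,0,-0.23,0,0,0]]

```text
time_s: 32.1
tool_pos: [0.4366, -0.1946, 0.1014]
orientation: [0.908, 0.418, 0.0, 0.0]
contact_force: [0.3, -1.1, 0.2]
gripper_width: 0.0852
finger_force: 0.0
```

carry_out:
  commands:
    - [[0,0,0,0,0,0],[0,0,0,0,0,0],[0,0,0,0,0,0],[0,0,0,0,0,0],[0,0,0,0,0,0]]

```text
time_s: 32.52
tool_pos: [0.4357, -0.1942, 0.0981]
orientation: [0.908, 0.418, -0.001, -0.001]
contact_force: [0.1, 0.1, -0.0]
gripper_width: 0.0852
finger_force: 0.0
```

```bash
python3 -c "
from wl import *
look(None,437,-194,46)
plan((465.5,-0.7,104,0))"
```

```text
pot (array([ 434.7, -195.1]), array([79.6, 42.1]), 49.5) 4885 49.4
saucer (array([ 437.7, -193.9]), array([115.9,  80.2]), 49.2) 3190 7.6
[ 0.4359 -0.1942  0.0982] -40.53 32.5667 [ 0.489 -0.131  0.268]
from [ 435.9 -194.2   98.2] -40.5
[[0.009,-0.006,0.0,0,0,-0.0032],[0.035,-0.021,-0.001,0,0,-0.0117],[0.072,-0.045,-0.003,0,0,-0.0243],[0.117,-0.073,-0.004,0,0,-0.0396],[0.166,-0.103,-0.006,0,0,-0.0563]]
[[0.057,-0.012,-0.002,0,0,-0.0167],[0.109,-0.022,-0.003,0,0,-0.032],[0.152,-0.031,-0.004,0,0,-0.0446],[0.181,-0.037,-0.005,0,0,-0.0531],[0.192,-0.039,-0.006,0,0,-0.0563]]
```

The long pot sits about 3 mm off centre, partly because the grip centre is at tool y = -1.1. It's cheap to fix: regrip, raise 5 mm, shift and set down.

carry_out:
  commands:
    - [[0,0,0.03,0,0,0],[0,0,0.09,0,0,0],[0,0,0.15,0,0,0],[0,0,0.2,0,0,0],[0,0,0.228,0,0,0]]

```text
time_s: 32.98
tool_pos: [0.4345, -0.1936, -0.0179]
orientation: [0.908, 0.418, -0.001, -0.002]
contact_force: [-0.2, 0.7, 0.7]
gripper_width: 0.0852
finger_force: 0.0
```

carry_out:
  commands:
    - [[0,0,0,0,0,0],[0,0,0,0,0,0],[0,0,0,0,0,0],[0,0,0,0,0,0],[0,0,0,0,0,0]]
  fingers: -1

```text
time_s: 33.4
tool_pos: [0.4374, -0.1949, -0.0137]
orientation: [0.908, 0.418, 0.001, 0.001]
contact_force: [0.3, 0.3, 3.5]
gripper_width: 0.0413
finger_force: 46.3
```

carry_out:
  commands:
    - [[0,0,0,0,0,0],[0,0,0,0,0,0],[0,0,0,0,0,0],[0,0,0,0,0,0],[0,0,0,0,0,0]]

```text
time_s: 33.82
tool_pos: [0.4374, -0.1949, -0.0137]
orientation: [0.908, 0.418, 0.001, 0.001]
contact_force: [-0.1, 0.5, 7.2]
gripper_width: 0.0415
finger_force: 46.8
```

carry_out:
  commands:
    - [[0,0,-0.006,0,0,0],[0,0,-0.012,0,0,0],[0.002,0.001,-0.012,0,0,0],[0.004,0.002,-0.012,0,0,0],[0.0055,0.0025,-0.012,0,0,0]]

```text
time_s: 34.23
tool_pos: [0.4394, -0.1932, -0.0088]
orientation: [0.908, 0.418, -0.0, 0.0]
contact_force: [-0.6, 0.1, -1.7]
gripper_width: 0.0412
finger_force: 45.9
```

carry_out:
  commands:
    - [[0,0,0,0,0,0],[0,0,0.002,0,0,0],[0,0,0.004,0,0,0],[0,0,0.006,0,0,0],[0,0,0.008,0,0,0]]

```text
time_s: 34.65
tool_pos: [0.4392, -0.1932, -0.013]
orientation: [0.908, 0.418, -0.0, -0.0]
contact_force: [-1.3, -0.7, -3.0]
gripper_width: 0.0413
finger_force: 45.9
```

carry_out:
  commands:
    - [[0,0,0.002,0,0,0],[0,0,0.003,0,0,0],[0,0,0.004,0,0,0],[0,0,0.005,0,0,0],[0,0,0.005,0,0,0]]

```text
time_s: 35.07
tool_pos: [0.4392, -0.1933, -0.0137]
orientation: [0.908, 0.418, 0.0, 0.0]
contact_force: [-7.5, 3.1, 23.8]
gripper_width: 0.0413
finger_force: 49.0
```

carry_out:
  commands:
    - [[0,0,-0.001,0,0,0],[0,0,-0.002,0,0,0],[0,0,-0.002,0,0,0],[0,0,-0.002,0,0,0],[0,0,-0.002,0,0,0]]

```text
time_s: 35.48
tool_pos: [0.4392, -0.1933, -0.0137]
orientation: [0.908, 0.418, 0.0, 0.0]
contact_force: [-3.4, 0.3, 10.2]
gripper_width: 0.0413
finger_force: 47.4
```

carry_out:
  commands:
    - [[0,0,0,0,0,0],[0,0,0,0,0,0],[0,0,0,0,0,0],[0,0,0,0,0,0],[0,0,0,0,0,0]]
  fingers: 1

```text
time_s: 35.9
tool_pos: [0.4393, -0.1933, -0.0144]
orientation: [0.908, 0.418, -0.0, 0.0]
contact_force: [0.8, -0.5, -0.6]
gripper_width: 0.0854
finger_force: 0.0
```

carry_out:
  commands:
    - [[0,0,-0.01,0,0,0],[0,0,-0.06,0,0,0],[0,0,-0.12,0,0,0],[0,0,-0.18,0,0,0],[0,0,-0.23,0,0,0]]

```text
time_s: 36.32
tool_pos: [0.4394, -0.1933, 0.103]
orientation: [0.908, 0.418, 0.0, 0.0]
contact_force: [1.3, -0.0, 0.4]
gripper_width: 0.0853
finger_force: 0.0
```

carry_out:
  commands:
    - [[0,0,0,0,0,0],[0,0,0,0,0,0],[0,0,0,0,0,0],[0,0,0,0,0,0],[0,0,0,0,0,0]]

```text
time_s: 36.73
tool_pos: [0.4385, -0.1929, 0.0996]
orientation: [0.908, 0.418, -0.001, -0.001]
contact_force: [-0.0, 0.1, 0.8]
gripper_width: 0.0853
finger_force: 0.0
```

```bash
python3 -c "
from wl import *
look(None,437,-194,46)
plan((465.5,-0.7,104,0))"
```

```text
pot (array([ 437.2, -193.8]), array([79.6, 42.1]), 49.5) 4808 49.5
saucer (array([ 437.6, -193.8]), array([116.1,  80.2]), 49.3) 3130 7.6
[ 0.4386 -0.1929  0.0997] -40.53 36.7833 [ 0.492 -0.13   0.27 ]
from [ 438.6 -192.9   99.7] -40.5
[[0.009,-0.006,0.0,0,0,-0.0032],[0.034,-0.022,-0.001,0,0,-0.0117],[0.071,-0.045,-0.002,0,0,-0.0243],[0.115,-0.074,-0.003,0,0,-0.0396],[0.164,-0.104,-0.004,0,0,-0.0563]]
[[0.056,-0.013,-0.002,0,0,-0.0167],[0.108,-0.024,-0.003,0,0,-0.032],[0.15,-0.033,-0.004,0,0,-0.0446],[0.179,-0.04,-0.004,0,0,-0.0531],[0.189,-0.042,-0.005,0,0,-0.0563]]
```

Long is now within 0.4 mm. Next is the large pot.

carry_out:
  commands:
    - [[0.009,-0.006,0,0,0,-0.003],[0.034,-0.022,-0.001,0,0,-0.0115],[0.071,-0.045,-0.002,0,0,-0.0245],[0.115,-0.074,-0.003,0,0,-0.0395],[0.164,-0.104,-0.004,0,0,-0.0565]]

```text
time_s: 37.2
tool_pos: [0.4526, -0.0962, 0.1023]
orientation: [0.819, 0.574, -0.0, -0.0]
contact_force: [1.4, 0.0, 0.2]
gripper_width: 0.0853
finger_force: 0.0
```

carry_out:
  commands:
    - [[0.056,-0.013,-0.002,0,0,-0.0165],[0.108,-0.024,-0.003,0,0,-0.032],[0.15,-0.033,-0.004,0,0,-0.0445],[0.179,-0.04,-0.004,0,0,-0.053],[0.189,-0.042,-0.005,0,0,-0.0565]]

```text
time_s: 37.62
tool_pos: [0.4658, 0.001, 0.1048]
orientation: [0.704, 0.71, -0.0, -0.0]
contact_force: [0.5, 0.1, 0.1]
gripper_width: 0.0855
finger_force: 0.0
```

carry_out:
  commands:
    - [[0,0,0,0,0,0],[0,0,0,0,0,0],[0,0,0,0,0,0],[0,0,0,0,0,0],[0,0,0,0,0,0]]

```text
time_s: 38.03
tool_pos: [0.4659, -0.0019, 0.1052]
orientation: [0.707, 0.707, -0.0, 0.0]
contact_force: [1.1, -0.5, -0.1]
gripper_width: 0.085
finger_force: 0.0
```

```bash
cat >> wl.py <<'E'
def circ(x,y,h,r=70):
    """circle fit to the outer edge: rim points and saucer/mat outer boundary (radius from hull)"""
    c=capture("wrist");P=cloud(c)*1000;Z=P[...,2];m=np.hypot(P[...,0]-x,P[...,1]-y)<r
    for t,lo,hi in(("pot",h-3,h+7),("saucer",4.5,11.5)):
        s=m&(Z>lo)&(Z<hi);k,l,st,_=cv2.connectedComponentsWithStats(s.astype(np.uint8))
        q=P[l==1+st[1:,4].argmax()][:,:2].astype(np.float32)
        (a,b),R=cv2.minEnclosingCircle(q);print(t,round(a,1),round(b,1),"dia",round(2*R,1),box(q/1000),len(q))
E
python3 -c "
from wl import *
circ(466,0,62);print(monitor.get_state()['tool_pos'],yaw())"
```

```text
pot 465.0 -1.6 dia 64.1 (array([464.7,  -1.4]), array([63. , 63.1]), 48.7) 3008
saucer 465.9 0.4 dia 84.6 (array([466.8,  14.6]), array([56. , 83.9]), 87.6) 1444
[ 0.46587407 -0.00186138  0.10518797] 0.05961738510306813
```

carry_out:
  commands:
    - [[0,0,0.02,0,0,0],[0,0,0.07,0,0,0],[0,0,0.12,0,0,0],[0,0,0.16,0,0,0],[0,0,0.19,0,0,0]]

```text
time_s: 38.5
tool_pos: [0.4651, -0.0016, 0.0087]
orientation: [0.707, 0.708, -0.001, -0.0]
contact_force: [-0.7, 1.7, 0.3]
gripper_width: 0.0852
finger_force: 0.0
```

carry_out:
  commands:
    - [[0,0,0.015,0,0,0],[0,0,0.028,0,0,0],[0,0,0.034,0,0,0],[0,0,0.036,0,0,0],[0,0,0.036,0,0,0]]

```text
time_s: 38.92
tool_pos: [0.4663, -0.0013, -0.0074]
orientation: [0.706, 0.708, 0.0, 0.0]
contact_force: [0.3, -0.2, 0.0]
gripper_width: 0.0852
finger_force: 0.0
```

carry_out:
  commands:
    - [[0,0,0,0,0,0],[0,0,0,0,0,0],[0,0,0,0,0,0],[0,0,0,0,0,0],[0,0,0,0,0,0]]
  fingers: -1
  newtons: 50

```text
time_s: 39.33
tool_pos: [0.4665, -0.0012, -0.0069]
orientation: [0.706, 0.708, 0.0, 0.001]
contact_force: [-0.6, 0.2, 7.0]
gripper_width: 0.0631
finger_force: 53.8
```

carry_out:
  commands:
    - [[0,0,0,0,0,0],[0,0,0,0,0,0],[0,0,0,0,0,0],[0,0,0,0,0,0],[0,0,0,0,0,0]]

```text
time_s: 39.75
tool_pos: [0.4665, -0.0012, -0.0069]
orientation: [0.706, 0.708, 0.0, 0.001]
contact_force: [-0.8, 0.0, 7.3]
gripper_width: 0.063
finger_force: 53.8
```

carry_out:
  commands:
    - [[0,0,-0.006,0,0,0],[0,0,-0.023,0,0,0],[0,0,-0.048,0,0,0],[0,0,-0.079,0,0,0],[0,0,-0.112,0,0,0]]

```text
time_s: 40.17
tool_pos: [0.4655, -0.0012, 0.0492]
orientation: [0.706, 0.708, -0.0, -0.0]
contact_force: [1.8, 0.4, -2.4]
gripper_width: 0.0632
finger_force: 55.3
```

carry_out:
  commands:
    - [[0,0,-0.033,0,0,0],[0,0,-0.064,0,0,0],[0,0,-0.089,0,0,0],[0,0,-0.104,0,0,0],[0,0,-0.108,0,0,0]]

```text
time_s: 40.58
tool_pos: [0.4667, -0.0012, 0.1039]
orientation: [0.706, 0.708, 0.001, 0.001]
contact_force: [0.2, 1.3, -2.4]
gripper_width: 0.0635
finger_force: 55.3
```

```bash
python3 -c "
from wl import *
plan((594,316,102,0),slow=1.2)"
```

```text
from [466.7  -1.2 103.9] 0.2
[[0.005,0.002,0.0,0,0,0.0],[0.018,0.007,0.0,0,0,0.0],[0.038,0.016,0.0,0,0,0.0],[0.066,0.027,0.0,0,0,0.0],[0.099,0.04,0.001,0,0,0.0001]]
[[0.038,0.015,0.0,0,0,0.0],[0.08,0.032,0.0,0,0,0.0],[0.124,0.05,0.0,0,0,0.0],[0.17,0.069,0.001,0,0,0.0001],[0.218,0.088,0.001,0,0,0.0001]]
[[0.047,0.019,0.0,0,0,0.0],[0.094,0.038,0.0,0,0,0.0001],[0.138,0.056,0.001,0,0,0.0001],[0.18,0.073,0.001,0,0,0.0001],[0.218,0.088,0.001,0,0,0.0002]]
[[0.033,0.013,0.0,0,0,0.0],[0.06,0.024,0.0,0,0,0.0],[0.081,0.033,0.001,0,0,0.0],[0.094,0.038,0.001,0,0,0.0],[0.099,0.04,0.001,0,0,0.0]]
```

carry_out:
  commands:
    - [[0.005,0.002,0,0,0,0],[0.018,0.007,0,0,0,0],[0.038,0.016,0,0,0,0],[0.066,0.027,0,0,0,0],[0.099,0.04,0,0,0,0]]

```text
time_s: 41.0
tool_pos: [0.4857, 0.0493, 0.1015]
orientation: [0.706, 0.708, -0.001, -0.0]
contact_force: [-0.0, -0.3, -3.2]
gripper_width: 0.0627
finger_force: 55.3
```

carry_out:
  commands:
    - [[0.038,0.015,0,0,0,0],[0.08,0.032,0,0,0,0],[0.124,0.05,0,0,0,0],[0.17,0.069,0,0,0,0],[0.218,0.088,0,0,0,0]]

```text
time_s: 41.42
tool_pos: [0.5295, 0.1595, 0.1012]
orientation: [0.706, 0.708, -0.001, -0.0]
contact_force: [1.1, -0.3, -2.0]
gripper_width: 0.063
finger_force: 55.3
```

carry_out:
  commands:
    - [[0.047,0.019,0,0,0,0],[0.094,0.038,0,0,0,0],[0.138,0.056,0,0,0,0],[0.18,0.073,0,0,0,0],[0.218,0.088,0,0,0,0]]

```text
time_s: 41.83
tool_pos: [0.5731, 0.2691, 0.1008]
orientation: [0.706, 0.708, -0.001, -0.0]
contact_force: [0.2, -1.0, -2.2]
gripper_width: 0.063
finger_force: 55.3
```

carry_out:
  commands:
    - [[0.033,0.013,0,0,0,0],[0.06,0.024,0,0,0,0],[0.081,0.033,0,0,0,0],[0.094,0.038,0,0,0,0],[0.099,0.04,0,0,0,0]]

```text
time_s: 42.25
tool_pos: [0.5927, 0.3179, 0.1008]
orientation: [0.706, 0.709, -0.001, -0.0]
contact_force: [-0.3, 0.5, -2.1]
gripper_width: 0.0624
finger_force: 55.3
```

carry_out:
  commands:
    - [[0,0,0.015,0,0,0],[0,0,0.05,0,0,0],[0,0,0.1,0,0,0],[0,0,0.14,0,0,0],[0,0,0.17,0,0,0]]

```text
time_s: 42.67
tool_pos: [0.5917, 0.3149, 0.0147]
orientation: [0.706, 0.708, -0.001, -0.0]
contact_force: [-0.4, -0.0, -2.5]
gripper_width: 0.0628
finger_force: 55.3
```

carry_out:
  commands:
    - [[0,0,0.014,0,0,0],[0,0,0.024,0,0,0],[0,0,0.03,0,0,0],[0,0,0.033,0,0,0],[0,0,0.033,0,0,0]]

```text
time_s: 43.08
tool_pos: [0.5934, 0.3162, 0.0012]
orientation: [0.706, 0.708, 0.0, 0.0]
contact_force: [-0.6, 0.8, -2.3]
gripper_width: 0.0625
finger_force: 55.3
```

carry_out:
  commands:
    - [[0,0,0,0,0,0],[0,0,0,0,0,0],[0,0,0,0,0,0],[0,0,0,0,0,0],[0,0,0,0,0,0]]

```text
time_s: 43.5
tool_pos: [0.5932, 0.3162, 0.0009]
orientation: [0.706, 0.708, 0.0, 0.0]
contact_force: [-0.2, 0.2, -1.9]
gripper_width: 0.0632
finger_force: 55.3
```

Five millimetres to go.

carry_out:
  commands:
    - [[0,0,0.002,0,0,0],[0,0,0.004,0,0,0],[0,0,0.006,0,0,0],[0,0,0.007,0,0,0],[0,0,0.007,0,0,0]]

```text
time_s: 43.92
tool_pos: [0.5929, 0.3161, -0.0031]
orientation: [0.706, 0.708, -0.0, -0.0]
contact_force: [-0.2, 0.4, -2.5]
gripper_width: 0.0628
finger_force: 55.3
```

carry_out:
  commands:
    - [[0,0,0.001,0,0,0],[0,0,0.002,0,0,0],[0,0,0.003,0,0,0],[0,0,0.004,0,0,0],[0,0,0.004,0,0,0]]

```text
time_s: 44.33
tool_pos: [0.5932, 0.3162, -0.0038]
orientation: [0.706, 0.708, 0.0, 0.0]
contact_force: [-3.0, -1.9, 6.8]
gripper_width: 0.0627
finger_force: 55.9
```

carry_out:
  commands:
    - [[0,0,0,0,0,0],[0,0,0,0,0,0],[0,0,0,0,0,0],[0,0,0,0,0,0],[0,0,0,0,0,0]]
  fingers: 1

```text
time_s: 44.75
tool_pos: [0.5931, 0.3162, -0.0049]
orientation: [0.706, 0.708, -0.0, 0.0]
contact_force: [0.2, -0.5, -1.1]
gripper_width: 0.0853
finger_force: 0.0
```

carry_out:
  commands:
    - [[0,0,-0.02,0,0,0],[0,0,-0.08,0,0,0],[0,0,-0.15,0,0,0],[0,0,-0.22,0,0,0],[0,0,-0.29,0,0,0]]

```text
time_s: 45.17
tool_pos: [0.5928, 0.316, 0.1425]
orientation: [0.706, 0.708, 0.0, 0.0]
contact_force: [1.4, 1.8, 0.3]
gripper_width: 0.0851
finger_force: 0.0
```

```bash
python3 -c "
from wl import *
plan((500,0,140,0),(619,-302.5,140,0))
c=capture('top');P=cloud(c)*1000;Z=P[...,2]
m=(np.hypot(P[...,0]-466,P[...,1])<55)&(Z>5)&(Z<11)
q=P[m][:,:2].astype(np.float32);print(cv2.minEnclosingCircle(q),box(q/1000))"
```

```text
from [592.8 316.  142.5] 0.2
[[-0.008,-0.002,0.0,0,0,0.0],[-0.031,-0.009,0.0,0,0,0.0],[-0.066,-0.019,0.001,0,0,0.0],[-0.111,-0.033,0.001,0,0,0.0001],[-0.164,-0.049,0.001,0,0,0.0001]]
[[-0.058,-0.017,0.001,0,0,0.0],[-0.12,-0.035,0.001,0,0,0.0001],[-0.183,-0.054,0.002,0,0,0.0001],[-0.245,-0.072,0.002,0,0,0.0002],[-0.304,-0.09,0.003,0,0,0.0002]]
[[-0.053,-0.015,0.0,0,0,0.0],[-0.098,-0.028,0.0,0,0,0.0001],[-0.133,-0.039,0.001,0,0,0.0001],[-0.156,-0.045,0.001,0,0,0.0001],[-0.164,-0.048,0.001,0,0,0.0001]]
[[-0.008,0.003,0.0,0,0,0.0],[-0.029,0.012,0.0,0,0,0.0],[-0.063,0.025,0.0,0,0,0.0],[-0.106,0.042,0.0,0,0,0.0],[-0.157,0.062,0.0,0,0,0.0]]
[[-0.056,0.022,0.0,0,0,0.0],[-0.115,0.045,0.0,0,0,0.0],[-0.176,0.069,0.0,0,0,0.0],[-0.235,0.092,0.0,0,0,0.0],[-0.291,0.114,0.0,0,0,0.0]]
[[-0.051,0.02,0.0,0,0,0.0],[-0.094,0.037,0.0,0,0,0.0],[-0.127,0.051,0.0,0,0,0.0],[-0.149,0.059,0.0,0,0,0.0],[-0.157,0.062,0.0,0,0,0.0]]
((466.263427734375, -1.0329246520996094), 42.98800277709961) (array([466.5,  -1.3]), array([83.3, 83.2]), 89.4)
```

carry_out:
  commands:
    - [[-0.008,-0.002,0,0,0,0],[-0.031,-0.009,0,0,0,0],[-0.066,-0.019,0,0,0,0],[-0.111,-0.033,0,0,0,0],[-0.164,-0.049,0,0,0,0]]

```text
time_s: 45.63
tool_pos: [0.5681, 0.2337, 0.1394]
orientation: [0.706, 0.708, -0.0, -0.0]
contact_force: [0.2, -0.8, 0.5]
gripper_width: 0.0853
finger_force: 0.0
```

carry_out:
  commands:
    - [[-0.058,-0.017,0,0,0,0],[-0.12,-0.035,0,0,0,0],[-0.183,-0.054,0,0,0,0],[-0.245,-0.072,0,0,0,0],[-0.304,-0.09,0,0,0,0]]

```text
time_s: 46.05
tool_pos: [0.5229, 0.0803, 0.1398]
orientation: [0.706, 0.708, -0.0, -0.0]
contact_force: [0.3, -0.8, 0.5]
gripper_width: 0.0854
finger_force: 0.0
```

carry_out:
  commands:
    - [[-0.053,-0.015,0,0,0,0],[-0.098,-0.028,0,0,0,0],[-0.133,-0.039,0,0,0,0],[-0.156,-0.045,0,0,0,0],[-0.164,-0.048,0,0,0,0]]

```text
time_s: 46.47
tool_pos: [0.4997, -0.0015, 0.1401]
orientation: [0.707, 0.707, -0.0, -0.0]
contact_force: [0.5, -0.1, 0.3]
gripper_width: 0.0855
finger_force: 0.0
```

```bash
python3 -c "
from wl import *
c=capture('wrist');P=cloud(c)*1000;Z=P[...,2]
m=(np.hypot(P[...,0]-466,P[...,1])<55)&(Z>5.5)&(Z<11)
q=P[m][:,:2].astype(np.float32);print(cv2.minEnclosingCircle(q),box(q/1000),len(q))"
```

```text
((465.9278564453125, 0.36796239018440247), 42.46073532104492) (array([465.8,   0.6]), array([83.3, 83.9]), 0.9) 1810
```

carry_out:
  commands:
    - [[-0.008,0.003,0,0,0,0],[-0.029,0.012,0,0,0,0],[-0.063,0.025,0,0,0,0],[-0.106,0.042,0,0,0,0],[-0.157,0.062,0,0,0,0]]

```text
time_s: 46.93
tool_pos: [0.5325, -0.0785, 0.1402]
orientation: [0.705, 0.709, 0.0, 0.0]
contact_force: [0.3, 0.1, 0.5]
gripper_width: 0.0857
finger_force: 0.0
```

carry_out:
  commands:
    - [[-0.056,0.022,0,0,0,0],[-0.115,0.045,0,0,0,0],[-0.176,0.069,0,0,0,0],[-0.235,0.092,0,0,0,0],[-0.291,0.114,0,0,0,0]]

```text
time_s: 47.35
tool_pos: [0.5902, -0.2256, 0.1398]
orientation: [0.706, 0.708, -0.0, 0.0]
contact_force: [1.3, 0.1, -0.0]
gripper_width: 0.0854
finger_force: 0.0
```

carry_out:
  commands:
    - [[-0.051,0.02,0,0,0,0],[-0.094,0.037,0,0,0,0],[-0.127,0.051,0,0,0,0],[-0.149,0.059,0,0,0,0],[-0.157,0.062,0,0,0,0]]

```text
time_s: 47.77
tool_pos: [0.6212, -0.3041, 0.1391]
orientation: [0.706, 0.708, -0.0, -0.0]
contact_force: [-0.4, 0.9, 0.8]
gripper_width: 0.0851
finger_force: 0.0
```

carry_out:
  commands:
    - [[0,0,0,0,0,0],[0,0,0,0,0,0],[0,0,0,0,0,0],[0,0,0,0,0,0],[0,0,0,0,0,0]]

```text
time_s: 48.18
tool_pos: [0.6202, -0.3015, 0.1406]
orientation: [0.706, 0.708, 0.0, 0.0]
contact_force: [0.4, 0.7, -0.1]
gripper_width: 0.0853
finger_force: 0.0
```

```bash
python3 -c "
from wl import *
circ(619,-303,50);print(monitor.get_state()['tool_pos'],yaw())"
```

```text
pot 619.7 -302.2 dia 48.1 (array([ 619.5, -302.1]), array([47.2, 47.3]), 38.2) 1918
saucer 618.1 -303.1 dia 111.1 (array([ 618.1, -302.8]), array([110., 110.]), 37.3) 2612
[ 0.6202595  -0.30165124  0.14060867] 0.1933610125729438
```

carry_out:
  commands:
    - [[0,0,0.03,0,0,0],[0,0,0.09,0,0,0],[-0.001,0.001,0.15,0,0,0],[-0.001,0.001,0.21,0,0,0],[-0.001,0.001,0.26,0,0,0]]

```text
time_s: 48.65
tool_pos: [0.6202, -0.3022, 0.0086]
orientation: [0.706, 0.708, -0.0, -0.0]
contact_force: [-0.4, 0.5, 0.2]
gripper_width: 0.0854
finger_force: 0.0
```

carry_out:
  commands:
    - [[0,0,0.02,0,0,0],[0,0,0.035,0,0,0],[0,0,0.044,0,0,0],[0,0,0.047,0,0,0],[0,0,0.047,0,0,0]]

```text
time_s: 49.07
tool_pos: [0.6215, -0.3031, -0.0122]
orientation: [0.706, 0.708, 0.0, 0.001]
contact_force: [0.8, -0.3, 0.0]
gripper_width: 0.0855
finger_force: 0.0
```

carry_out:
  commands:
    - [[0,0,0,0,0,0],[0,0,0,0,0,0],[0,0,0,0,0,0],[0,0,0,0,0,0],[0,0,0,0,0,0]]
  fingers: -1
  newtons: 40

```text
time_s: 49.48
tool_pos: [0.6213, -0.303, -0.0122]
orientation: [0.706, 0.708, 0.0, 0.001]
contact_force: [-1.0, 1.1, 6.2]
gripper_width: 0.047
finger_force: 41.0
```

carry_out:
  commands:
    - [[0,0,0,0,0,0],[0,0,0,0,0,0],[0,0,0,0,0,0],[0,0,0,0,0,0],[0,0,0,0,0,0]]

```text
time_s: 49.9
tool_pos: [0.6213, -0.3031, -0.0122]
orientation: [0.706, 0.708, 0.0, 0.001]
contact_force: [-1.3, 0.2, 6.1]
gripper_width: 0.0475
finger_force: 41.0
```

carry_out:
  commands:
    - [[0,0,-0.006,0,0,0],[0,0,-0.023,0,0,0],[0,0,-0.048,0,0,0],[0,0,-0.079,0,0,0],[0,0,-0.112,0,0,0]]

```text
time_s: 50.32
tool_pos: [0.6202, -0.3026, 0.0432]
orientation: [0.706, 0.708, -0.0, -0.001]
contact_force: [-0.6, -0.3, -2.1]
gripper_width: 0.0472
finger_force: 41.4
```

carry_out:
  commands:
    - [[0,0,-0.033,0,0,0],[0,0,-0.064,0,0,0],[0,0,-0.089,0,0,0],[0,0,-0.104,0,0,0],[0,0,-0.108,0,0,0]]

```text
time_s: 50.73
tool_pos: [0.6214, -0.3031, 0.0986]
orientation: [0.706, 0.708, 0.0, 0.001]
contact_force: [0.2, -0.1, -1.6]
gripper_width: 0.0469
finger_force: 41.4
```

```bash
python3 -c "
from wl import *
plan((467.1,0.1,96,0),slow=1.2)"
```

```text
from [ 621.4 -303.1   98.6] 0.1
[[0.008,-0.004,0.0,0,0,0.0],[0.03,-0.015,0.0,0,0,0.0],[0.063,-0.032,0.001,0,0,0.0],[0.107,-0.054,0.001,0,0,0.0001],[0.157,-0.08,0.001,0,0,0.0001]]
[[0.057,-0.028,0.001,0,0,0.0],[0.116,-0.058,0.001,0,0,0.0001],[0.177,-0.089,0.002,0,0,0.0001],[0.236,-0.119,0.002,0,0,0.0002],[0.293,-0.148,0.003,0,0,0.0002]]
[[0.051,-0.025,0.0,0,0,0.0],[0.094,-0.047,0.001,0,0,0.0001],[0.127,-0.064,0.001,0,0,0.0001],[0.149,-0.076,0.001,0,0,0.0001],[0.157,-0.079,0.001,0,0,0.0001]]
```

carry_out:
  commands:
    - [[0.008,-0.006,0,0,0,0],[0.03,-0.022,0,0,0,0],[0.063,-0.045,0,0,0,0],[0.107,-0.076,0,0,0,0],[0.157,-0.11,0,0,0,0]]

```text
time_s: 51.15
tool_pos: [0.5641, -0.2237, 0.0952]
orientation: [0.706, 0.708, -0.0, -0.001]
contact_force: [0.2, 0.5, -1.7]
gripper_width: 0.047
finger_force: 41.5
```

carry_out:
  commands:
    - [[0.057,-0.03,0,0,0,0],[0.116,-0.06,0,0,0,0],[0.177,-0.09,0,0,0,0],[0.236,-0.12,0,0,0,0],[0.293,-0.148,0,0,0,0]]

```text
time_s: 51.57
tool_pos: [0.4889, -0.0765, 0.0957]
orientation: [0.706, 0.708, -0.001, -0.001]
contact_force: [0.1, 1.2, -1.8]
gripper_width: 0.0474
finger_force: 41.5
```

carry_out:
  commands:
    - [[0.051,-0.016,0,0,0,0],[0.094,-0.03,0,0,0,0],[0.127,-0.04,0,0,0,0],[0.148,-0.047,0,0,0,0],[0.155,-0.049,0,0,0,0]]

```text
time_s: 51.98
tool_pos: [0.4651, 0.0006, 0.0962]
orientation: [0.706, 0.709, -0.0, -0.001]
contact_force: [-0.3, -0.9, -2.4]
gripper_width: 0.0472
finger_force: 41.5
```

carry_out:
  commands:
    - [[0,0,0,0,0,0],[0,0,0,0,0,0],[0,0,0,0,0,0],[0,0,0,0,0,0],[0,0,0,0,0,0]]

```text
time_s: 52.4
tool_pos: [0.4666, -0.0013, 0.0966]
orientation: [0.707, 0.708, -0.0, 0.0]
contact_force: [0.3, 0.4, -1.9]
gripper_width: 0.047
finger_force: 41.5
```

```bash
python3 -c "
from wl import *
plan((467.3,-.7,-8,0),slow=1.2)"
```

```text
from [466.6  -1.3  96.6] 0.1
[[0.0,0.0,0.022,0,0,0.0],[0.0,0.0,0.074,0,0,0.0001],[0.001,0.001,0.136,0,0,0.0002],[0.001,0.001,0.187,0,0,0.0002],[0.001,0.001,0.209,0,0,0.0003]]
```

carry_out:
  commands:
    - [[0,0,0.015,0,0,0],[0,0,0.05,0,0,0],[0.001,0.001,0.1,0,0,0],[0.001,0.001,0.14,0,0,0],[0.001,0.001,0.17,0,0,0]]

```text
time_s: 52.82
tool_pos: [0.4661, -0.0004, 0.0097]
orientation: [0.706, 0.708, -0.001, -0.0]
contact_force: [-0.8, 0.4, -1.7]
gripper_width: 0.0469
finger_force: 41.5
```

carry_out:
  commands:
    - [[0,0,0.018,0,0,0],[0,0,0.03,0,0,0],[0,0,0.037,0,0,0],[0,0,0.04,0,0,0],[0,0,0.04,0,0,0]]

```text
time_s: 53.23
tool_pos: [0.4673, -0.0002, -0.0081]
orientation: [0.706, 0.708, 0.0, 0.0]
contact_force: [-0.3, -0.2, -1.2]
gripper_width: 0.0469
finger_force: 41.5
```

carry_out:
  commands:
    - [[0,0,0.001,0,0,0],[0,0,0.002,0,0,0],[0,0,0.003,0,0,0],[0,0,0.004,0,0,0],[0,0,0.004,0,0,0]]

```text
time_s: 53.65
tool_pos: [0.467, -0.0002, -0.0102]
orientation: [0.706, 0.708, 0.0, 0.0]
contact_force: [-0.9, 0.2, -1.1]
gripper_width: 0.0467
finger_force: 41.5
```

carry_out:
  commands:
    - [[0,0,0.001,0,0,0],[0,0,0.002,0,0,0],[0,0,0.002,0,0,0],[0,0,0.002,0,0,0],[0,0,0.002,0,0,0]]

```text
time_s: 54.07
tool_pos: [0.4669, -0.0002, -0.0113]
orientation: [0.706, 0.708, -0.0, 0.0]
contact_force: [0.1, 0.2, -1.4]
gripper_width: 0.047
finger_force: 41.5
```

carry_out:
  commands:
    - [[0,0,0.001,0,0,0],[0,0,0.002,0,0,0],[0,0,0.003,0,0,0],[0,0,0.003,0,0,0],[0,0,0.003,0,0,0]]

```text
time_s: 54.48
tool_pos: [0.467, -0.0002, -0.0123]
orientation: [0.706, 0.708, 0.0, 0.0]
contact_force: [-1.5, 0.3, 6.6]
gripper_width: 0.0473
finger_force: 42.4
```

carry_out:
  commands:
    - [[0,0,0,0,0,0],[0,0,0,0,0,0],[0,0,0,0,0,0],[0,0,0,0,0,0],[0,0,0,0,0,0]]

```text
time_s: 54.9
tool_pos: [0.467, -0.0002, -0.0123]
orientation: [0.706, 0.708, 0.0, 0.0]
contact_force: [-2.8, 0.5, 6.8]
gripper_width: 0.047
finger_force: 42.4
```

Seated. I'll release, check, and go to the large pot on the mat.

carry_out:
  commands:
    - [[0,0,0,0,0,0],[0,0,0,0,0,0],[0,0,0,0,0,0],[0,0,0,0,0,0],[0,0,0,0,0,0]]
  fingers: 1

```text
time_s: 55.32
tool_pos: [0.4669, -0.0002, -0.0128]
orientation: [0.706, 0.708, -0.0, 0.0]
contact_force: [-0.3, 0.2, 0.6]
gripper_width: 0.0856
finger_force: 0.0
```

carry_out:
  commands:
    - [[0,0,-0.01,0,0,0],[0,0,-0.06,0,0,0],[0,0,-0.12,0,0,0],[0,0,-0.18,0,0,0],[0,0,-0.24,0,0,0]]

```text
time_s: 55.73
tool_pos: [0.4665, -0.0002, 0.1089]
orientation: [0.706, 0.708, -0.0, -0.0]
contact_force: [1.2, -0.1, 1.1]
gripper_width: 0.0855
finger_force: 0.0
```

carry_out:
  commands:
    - [[0,0,0,0,0,0],[0,0,0,0,0,0],[0,0,0,0,0,0],[0,0,0,0,0,0],[0,0,0,0,0,0]]

```text
time_s: 56.15
tool_pos: [0.4661, -0.0002, 0.1061]
orientation: [0.706, 0.708, -0.001, -0.001]
contact_force: [-1.1, -0.3, -0.7]
gripper_width: 0.0852
finger_force: 0.0
```

```bash
python3 -c "
from wl import *
circ(466,0,50)
plan((593,316.5,107,0))"
```

```text
pot 465.5 0.7 dia 47.9 (array([465.4,   0.7]), array([46.8, 47.1]), 51.7) 2440
saucer 466.0 0.3 dia 84.9 (array([466.2,   2.5]), array([79.5, 84.5]), 88.6) 1908
from [ 4.662e+02 -2.000e-01  1.062e+02] 0.1
[[0.008,0.003,0.0,0,0,0.0],[0.031,0.012,0.0,0,0,0.0],[0.066,0.027,0.0,0,0,0.0],[0.111,0.045,0.0,0,0,0.0001],[0.164,0.066,0.0,0,0,0.0001]]
[[0.059,0.024,-0.001,0,0,0.0],[0.121,0.049,-0.001,0,0,0.0001],[0.184,0.074,-0.001,0,0,0.0001],[0.246,0.099,-0.001,0,0,0.0002],[0.305,0.123,-0.001,0,0,0.0002]]
[[0.053,0.021,0.0,0,0,0.0],[0.098,0.039,0.0,0,0,0.0001],[0.133,0.053,-0.001,0,0,0.0001],[0.156,0.063,-0.001,0,0,0.0001],[0.164,0.066,-0.001,0,0,0.0001]]
```

Small is within 0.6 mm.

carry_out:
  commands:
    - [[0.008,0.003,0,0,0,0],[0.031,0.012,0,0,0,0],[0.066,0.027,0,0,0,0],[0.111,0.045,0,0,0,0],[0.164,0.066,0,0,0,0]]

```text
time_s: 56.62
tool_pos: [0.5, 0.0831, 0.1071]
orientation: [0.707, 0.708, -0.0, -0.0]
contact_force: [1.7, 0.1, -0.0]
gripper_width: 0.0853
finger_force: 0.0
```

carry_out:
  commands:
    - [[0.059,0.024,0,0,0,0],[0.121,0.049,0,0,0,0],[0.184,0.074,0,0,0,0],[0.246,0.099,0,0,0,0],[0.305,0.123,0,0,0,0]]

```text
time_s: 57.03
tool_pos: [0.5611, 0.2376, 0.1068]
orientation: [0.706, 0.708, -0.0, -0.0]
contact_force: [0.2, -0.9, 0.5]
gripper_width: 0.0854
finger_force: 0.0
```

carry_out:
  commands:
    - [[0.053,0.021,0,0,0,0],[0.098,0.039,0,0,0,0],[0.133,0.053,0,0,0,0],[0.156,0.063,0,0,0,0],[0.164,0.066,0,0,0,0]]

```text
time_s: 57.45
tool_pos: [0.5937, 0.3198, 0.1061]
orientation: [0.705, 0.709, -0.0, -0.0]
contact_force: [-0.5, 0.4, 0.3]
gripper_width: 0.0856
finger_force: 0.0
```

carry_out:
  commands:
    - [[0,0,0,0,0,0],[0,0,0,0,0,0],[0,0,0,0,0,0],[0,0,0,0,0,0],[0,0,0,0,0,0]]

```text
time_s: 57.87
tool_pos: [0.5936, 0.3159, 0.1075]
orientation: [0.706, 0.708, 0.0, 0.0]
contact_force: [-0.3, 0.4, 0.8]
gripper_width: 0.0856
finger_force: 0.0
```

```bash
python3 -c "
from wl import *
circ(592,316,65);plan((593,316.5,-4,0))"
```

```text
pot 591.6 316.0 dia 64.0 (array([591.7, 316.1]), array([63.1, 63.1]), 51.3) 2996
saucer 596.7 317.7 dia 99.4 (array([598.8, 328.7]), array([76.1, 98.9]), 78.8) 4417
from [593.6 316.  107.5] 0.1
[[0.0,0.0,0.023,0,0,0.0],[0.0,0.0,0.079,0,0,0.0001],[0.001,-0.001,0.145,0,0,0.0002],[0.001,-0.001,0.2,0,0,0.0003],[0.001,-0.001,0.223,0,0,0.0003]]
```

carry_out:
  commands:
    - [[0,0,0.02,0,0,0],[0,0,0.07,0,0,0],[0,-0.001,0.12,0,0,0],[0,-0.001,0.16,0,0,0],[0,-0.001,0.19,0,0,0]]

```text
time_s: 58.33
tool_pos: [0.592, 0.3158, 0.0095]
orientation: [0.706, 0.708, -0.001, -0.0]
contact_force: [-0.0, 0.1, -0.3]
gripper_width: 0.0854
finger_force: 0.0
```

carry_out:
  commands:
    - [[0,0,0.014,0,0,0],[0,0,0.026,0,0,0],[0,0,0.031,0,0,0],[0,0,0.033,0,0,0],[0,0,0.033,0,0,0]]

```text
time_s: 58.75
tool_pos: [0.5936, 0.3168, -0.0037]
orientation: [0.706, 0.708, 0.0, 0.0]
contact_force: [0.5, -0.8, -0.2]
gripper_width: 0.0856
finger_force: 0.0
```

carry_out:
  commands:
    - [[0,0,0,0,0,0],[0,0,0,0,0,0],[0,0,0,0,0,0],[0,0,0,0,0,0],[0,0,0,0,0,0]]
  fingers: -1
  newtons: 50

```text
time_s: 59.17
tool_pos: [0.5937, 0.317, -0.0032]
orientation: [0.706, 0.708, 0.001, 0.0]
contact_force: [-0.8, -0.5, 6.1]
gripper_width: 0.0631
finger_force: 54.9
```

carry_out:
  commands:
    - [[0,0,0,0,0,0],[0,0,0,0,0,0],[0,0,0,0,0,0],[0,0,0,0,0,0],[0,0,0,0,0,0]]

```text
time_s: 59.58
tool_pos: [0.5936, 0.317, -0.0032]
orientation: [0.706, 0.708, 0.001, 0.0]
contact_force: [-0.9, -0.1, 6.5]
gripper_width: 0.0632
finger_force: 54.9
```

carry_out:
  commands:
    - [[0,0,-0.008,0,0,0],[0,0,-0.03,0,0,0],[0,0,-0.065,0,0,0],[0,0,-0.11,0,0,0],[0,0,-0.16,0,0,0]]

```text
time_s: 60.0
tool_pos: [0.5924, 0.3162, 0.0762]
orientation: [0.706, 0.708, -0.001, -0.0]
contact_force: [0.6, 0.7, -1.3]
gripper_width: 0.0631
finger_force: 55.3
```

carry_out:
  commands:
    - [[0,0,-0.045,0,0,0],[0,0,-0.085,0,0,0],[0,0,-0.115,0,0,0],[0,0,-0.13,0,0,0],[0,0,-0.135,0,0,0]]

```text
time_s: 60.42
tool_pos: [0.5937, 0.3169, 0.1451]
orientation: [0.706, 0.708, 0.001, 0.0]
contact_force: [-0.5, -0.2, -2.9]
gripper_width: 0.0629
finger_force: 55.3
```

```bash
python3 -c "
from wl import *
plan((500,0,142,0),(619.4,-303,142,0),slow=1.15)"
```

```text
from [593.7 316.9 145.1] 0.2
[[-0.008,-0.002,0.0,0,0,0.0],[-0.031,-0.009,0.0,0,0,0.0],[-0.066,-0.02,0.001,0,0,0.0],[-0.111,-0.033,0.001,0,0,0.0001],[-0.164,-0.049,0.002,0,0,0.0001]]
[[-0.059,-0.017,0.0,0,0,0.0],[-0.121,-0.036,0.001,0,0,0.0001],[-0.184,-0.055,0.001,0,0,0.0001],[-0.246,-0.073,0.002,0,0,0.0002],[-0.305,-0.091,0.003,0,0,0.0002]]
[[-0.053,-0.016,0.0,0,0,0.0],[-0.099,-0.029,0.001,0,0,0.0001],[-0.134,-0.039,0.001,0,0,0.0001],[-0.156,-0.046,0.001,0,0,0.0001],[-0.165,-0.048,0.001,0,0,0.0001]]
[[-0.008,0.003,0.0,0,0,0.0],[-0.029,0.012,0.0,0,0,0.0],[-0.063,0.025,0.0,0,0,0.0],[-0.106,0.042,0.0,0,0,0.0],[-0.157,0.062,0.0,0,0,0.0]]
[[-0.056,0.022,0.0,0,0,0.0],[-0.116,0.045,0.0,0,0,0.0],[-0.176,0.069,0.0,0,0,0.0],[-0.235,0.092,0.0,0,0,0.0],[-0.292,0.114,0.0,0,0,0.0]]
[[-0.05,0.02,0.0,0,0,0.0],[-0.094,0.037,0.0,0,0,0.0],[-0.127,0.051,0.0,0,0,0.0],[-0.149,0.059,0.0,0,0,0.0],[-0.157,0.062,0.0,0,0,0.0]]
```

carry_out:
  commands:
    - [[-0.008,-0.002,0,0,0,0],[-0.031,-0.009,0,0,0,0],[-0.066,-0.019,0,0,0,0],[-0.111,-0.033,0,0,0,0],[-0.164,-0.049,0,0,0,0]]

```text
time_s: 60.83
tool_pos: [0.5677, 0.2339, 0.1413]
orientation: [0.706, 0.708, -0.001, -0.0]
contact_force: [-0.5, -1.2, -3.2]
gripper_width: 0.0629
finger_force: 55.4
```

carry_out:
  commands:
    - [[-0.059,-0.017,0,0,0,0],[-0.121,-0.036,0,0,0,0],[-0.184,-0.055,0,0,0,0],[-0.246,-0.073,0,0,0,0],[-0.305,-0.091,0,0,0,0]]

```text
time_s: 61.25
tool_pos: [0.5219, 0.0802, 0.1419]
orientation: [0.706, 0.708, -0.001, -0.001]
contact_force: [0.5, 0.1, -1.7]
gripper_width: 0.0629
finger_force: 55.4
```

carry_out:
  commands:
    - [[-0.053,-0.016,0,0,0,0],[-0.099,-0.029,0,0,0,0],[-0.134,-0.039,0,0,0,0],[-0.156,-0.046,0,0,0,0],[-0.165,-0.048,0,0,0,0]]

```text
time_s: 61.67
tool_pos: [0.4987, -0.002, 0.1424]
orientation: [0.707, 0.707, -0.001, -0.001]
contact_force: [-0.2, -0.1, -2.4]
gripper_width: 0.0632
finger_force: 55.4
```

carry_out:
  commands:
    - [[-0.008,0.003,0,0,0,0],[-0.029,0.012,0,0,0,0],[-0.063,0.025,0,0,0,0],[-0.106,0.042,0,0,0,0],[-0.157,0.062,0,0,0,0]]

```text
time_s: 62.08
tool_pos: [0.5321, -0.0789, 0.1431]
orientation: [0.705, 0.709, 0.0, -0.0]
contact_force: [-0.2, 1.1, -2.7]
gripper_width: 0.0633
finger_force: 55.4
```

carry_out:
  commands:
    - [[-0.056,0.022,0,0,0,0],[-0.116,0.045,0,0,0,0],[-0.176,0.069,0,0,0,0],[-0.235,0.092,0,0,0,0],[-0.292,0.114,0,0,0,0]]

```text
time_s: 62.5
tool_pos: [0.5898, -0.2264, 0.1427]
orientation: [0.706, 0.708, -0.0, 0.0]
contact_force: [0.9, 0.7, -2.2]
gripper_width: 0.0632
finger_force: 55.4
```

carry_out:
  commands:
    - [[-0.05,0.02,0,0,0,0],[-0.094,0.037,0,0,0,0],[-0.127,0.051,0,0,0,0],[-0.147,0.059,0,0,0,0],[-0.155,0.062,0,0,0,0]]

```text
time_s: 62.92
tool_pos: [0.6208, -0.3039, 0.1419]
orientation: [0.706, 0.708, -0.0, -0.0]
contact_force: [-0.7, 1.0, -1.6]
gripper_width: 0.0632
finger_force: 55.4
```

carry_out:
  commands:
    - [[0,0,0,0,0,0],[0,0,0,0,0,0],[0,0,0,0,0,0],[0,0,0,0,0,0],[0,0,0,0,0,0]]

```text
time_s: 63.33
tool_pos: [0.6197, -0.3016, 0.1436]
orientation: [0.706, 0.708, 0.0, 0.0]
contact_force: [0.1, -0.9, -3.0]
gripper_width: 0.0628
finger_force: 55.4
```

```bash
python3 -c "
from wl import *
plan((619.4,-302,-2,0),slow=1.1)"
```

```text
from [ 619.7 -301.6  143.6] 0.2
[[0.0,0.0,0.008,0,0,0.0],[0.0,0.0,0.03,0,0,0.0001],[0.0,0.0,0.063,0,0,0.0001],[0.0,0.0,0.102,0,0,0.0002],[0.0,0.0,0.146,0,0,0.0003]]
[[-0.001,0.0,0.043,0,0,0.0001],[-0.001,-0.001,0.082,0,0,0.0001],[-0.001,-0.001,0.115,0,0,0.0002],[-0.001,-0.001,0.137,0,0,0.0002],[-0.001,-0.001,0.145,0,0,0.0003]]
```

carry_out:
  commands:
    - [[0,0,0.008,0,0,0],[0,0,0.03,0,0,0],[0,0,0.063,0,0,0],[0,0,0.102,0,0,0],[0,0,0.146,0,0,0]]

```text
time_s: 63.75
tool_pos: [0.6201, -0.3023, 0.0703]
orientation: [0.706, 0.708, 0.0, 0.001]
contact_force: [1.8, -0.3, -2.1]
gripper_width: 0.0634
finger_force: 55.4
```

carry_out:
  commands:
    - [[0,0,0.043,0,0,0],[0,0,0.082,0,0,0],[0,0,0.115,0,0,0],[0,0,0.137,0,0,0],[0,0,0.145,0,0,0]]

```text
time_s: 64.17
tool_pos: [0.6186, -0.3016, -0.0043]
orientation: [0.706, 0.708, -0.001, -0.001]
contact_force: [-1.2, -0.2, -1.6]
gripper_width: 0.0631
finger_force: 55.4
```

carry_out:
  commands:
    - [[0,0,0,0,0,0],[0,0,0,0,0,0],[0,0,0,0,0,0],[0,0,0,0,0,0],[0,0,0,0,0,0]]

```text
time_s: 64.58
tool_pos: [0.6203, -0.3025, -0.0013]
orientation: [0.706, 0.708, 0.0, 0.001]
contact_force: [1.3, -0.0, -1.9]
gripper_width: 0.0631
finger_force: 55.4
```

Shift -0.5 mm in x and +0.5 mm in y while lowering the last 5 mm.

carry_out:
  commands:
    - [[0.001,-0.002,0.002,0,0,0],[0.001,-0.002,0.004,0,0,0],[0.001,-0.002,0.006,0,0,0],[0.001,-0.002,0.007,0,0,0],[0.001,-0.002,0.007,0,0,0]]

```text
time_s: 65.0
tool_pos: [0.6186, -0.3017, -0.006]
orientation: [0.706, 0.708, -0.0, -0.0]
contact_force: [0.0, -0.8, -2.3]
gripper_width: 0.0629
finger_force: 55.4
```

carry_out:
  commands:
    - [[0,0,0.001,0,0,0],[0,0,0.002,0,0,0],[0,0,0.003,0,0,0],[0,0,0.004,0,0,0],[0,0,0.004,0,0,0]]

```text
time_s: 65.42
tool_pos: [0.6187, -0.3018, -0.0062]
orientation: [0.706, 0.708, 0.0, 0.0]
contact_force: [-5.7, 2.0, 10.6]
gripper_width: 0.0628
finger_force: 56.2
```

carry_out:
  commands:
    - [[0,0,0,0,0,0],[0,0,0,0,0,0],[0,0,0,0,0,0],[0,0,0,0,0,0],[0,0,0,0,0,0]]
  fingers: 1

```text
time_s: 65.83
tool_pos: [0.6187, -0.3018, -0.0079]
orientation: [0.706, 0.708, -0.0, -0.0]
contact_force: [-0.1, 0.2, -0.2]
gripper_width: 0.0855
finger_force: 0.0
```

carry_out:
  commands:
    - [[0,0,-0.01,0,0,0],[0,0,-0.06,0,0,0],[0,0,-0.12,0,0,0],[0,0,-0.18,0,0,0],[0,0,-0.24,0,0,0]]

```text
time_s: 66.25
tool_pos: [0.6185, -0.3017, 0.1138]
orientation: [0.706, 0.708, -0.0, -0.0]
contact_force: [1.3, -0.5, -0.2]
gripper_width: 0.0854
finger_force: 0.0
```

carry_out:
  commands:
    - [[0,0,-0.05,0,0,0],[0,0,-0.07,0,0,0],[0,0,-0.08,0,0,0],[0,0,-0.08,0,0,0],[0,0,-0.08,0,0,0]]

```text
time_s: 66.67
tool_pos: [0.6183, -0.3016, 0.1509]
orientation: [0.706, 0.708, -0.0, -0.001]
contact_force: [-0.2, -0.2, 0.1]
gripper_width: 0.0853
finger_force: 0.0
```

```bash
python3 -c "
from wl import *
circ(618,-303,62)
c=capture('top');cv2.imwrite('pics/top9.png',c['frame'][:,:,::-1]);P=cloud(c)*1000;Z=P[...,2]
for n,x,y,h in(('long',437,-194,46),('square',449,200,56),('small',466,0,50)):
    m=np.hypot(P[...,0]-x,P[...,1]-y)<70
    for lo,hi in((h-5,h+25),(4.5,11.5)):
        s=m&(Z>lo)&(Z<hi);k,l,st,_=cv2.connectedComponentsWithStats(s.astype(np.uint8));q=P[l==1+st[1:,4].argmax()];print(n,box(q[:,:2]/1000),q[:,2].max())"
```

```text
pot 617.3 -302.8 dia 64.1 (array([ 617. , -302.6]), array([62.9, 62.7]), 67.1) 2162
saucer 618.1 -302.8 dia 111.0 (array([ 618.6, -300.5]), array([105.2, 109.9]), 85.4) 1971
long (array([ 436.8, -194.6]), array([80.5, 42.9]), 49.4) 67.65877655172315
long (array([ 437.4, -194.2]), array([115.9,  80. ]), 49.3) 11.475159439531701
square (array([448.2, 199.1]), array([54.2, 53.6]), 14.1) 78.32697481531613
square (array([449.5, 200.5]), array([92.1, 94.3]), 14.2) 11.345859051302476
small (array([ 4.66e+02, -2.00e-01]), array([46.5, 44.5]), 88.6) 73.890653540022
small (array([ 4.666e+02, -1.000e-01]), array([80.9, 83.3]), 89.3) 11.049893010436795
```

View pics/top9.png

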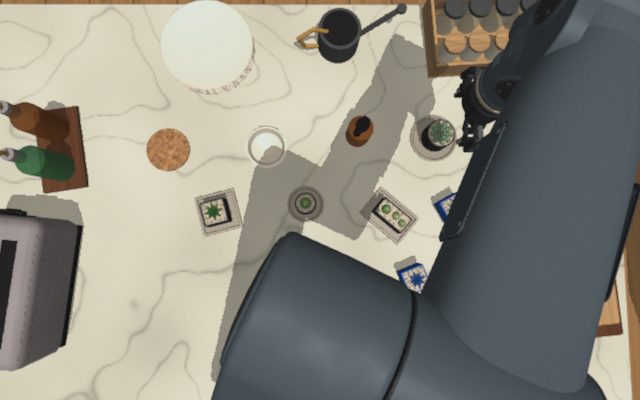

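The final view shows every pot upright on its own saucer, within 2 mm and 0.3°: square (215,211), small (306,203), long (394,213) and large (437,135). The mister still stands at (360,130), the mat is empty and the gripper is clear.

```bash
python3 -c "
from rig import finish_job
print(finish_job())"
```

```text
the job is handed in; nothing more can be done
None
```

The job is handed in: all four pots stand upright on their own saucers, each within about 2 mm of centre, the square and long pots lined up to within 0.3°, and the spray bottle is still standing; on the first try at the long pot the gripper closed on its middle cactus at about 39 N, because the fingertips sit farther back than the tool reading says, but that pot did not move.

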